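Make up two book-repair kits

TASK

Make up the two book-repair kits. Green tray: stand the red thread spool centred on the round cork disc and the white paste jar centred on the square black mat, and lean the blue cover board, centred and square, against the backrest, its foot down in the gap and close up against the white stop strip. Wooden tray: stand the blue thread spool centred on the cork disc and the brass weight centred on the black mat; leave the green spool and the amber jar where they are.

Things in the scene. Friction and masses are not known exactly. Their poses are not given: they have to be found in the camera images.
- green_tray: Green metal kit tray, fixed to the bench, 170 mm along its x, 200 mm along its y. Flat deck 10 mm above the bench. Origin: centre of its underside; z up. Cork disc (64 mm across): centre at x +30, y +50 mm. Black square mat (64 mm): centre at x +30, y -50 mm. Both flush with the deck. The backrest stands along its -x edge; a lip 6 mm above the deck runs along the +x edge.
- backrest: Green backrest fixed on the green tray, 130 mm wide (y), top edge 80 mm above the deck. Origin: foot of its inner face, mid width, at deck level; axes as the tray's. White stop strip, 10 mm high, 8 mm wide: inner face at x +33 mm. The board's foot goes in this gap, 33 mm wide; its top leans back (to -x) over the top edge, about 0.3 rad from upright when the foot touches the strip.
- wooden_tray: Wooden kit tray, fixed to the bench, 120 mm along its x, 200 mm along its y. Flat deck 10 mm above the bench; lips 6 mm above the deck run along its two long edges. Origin: centre of its underside; z up. Cork disc (64 mm across): centre at x 0, y -50 mm. Black square mat (64 mm): centre at x 0, y +50 mm. Both flush with the deck.
- cover_board: Blue book cover board, gold frame and medallion on both (like) faces; 8 mm thick (x), 110 wide (y), 150 tall (z), about 100 g. Origin: centre of its lower edge face. Starts upright in a fixed dark steel rack (70 x 120 mm), origin 10 mm above the bench, between cheeks reaching 50 mm above the bench, 1.5 mm play each side. Lift straight up 40 mm or more by its top to free it. Either face may show.
- red_spool: Thread spool standing on end: wooden flanges 42 mm in diameter, red thread (39 mm in diameter) between them, 52 mm tall, about 60 g. Stands loose among the stock (centres 85 mm or more apart). Origin: centre of its underside; z up.
- blue_spool: Thread spool standing on end: wooden flanges 42 mm in diameter, blue thread (39 mm in diameter) between them, 52 mm tall, about 60 g. Stands loose among the stock (centres 85 mm or more apart). Origin: centre of its underside; z up.
- green_spool: Thread spool standing on end: wooden flanges 42 mm in diameter, green thread (39 mm in diameter) between them, 52 mm tall, about 60 g. Stands loose among the stock (centres 85 mm or more apart). Origin: centre of its underside; z up. Not wanted: leave it.
- white_jar: Closed paste jar: white body 52 mm in diameter and 48 mm tall, black lid 48 mm in diameter above it, 62 mm tall in all, about 140 g. Stands loose among the stock. Origin: centre of its underside; z up.
- amber_jar: Closed paste jar: amber glass body 52 mm in diameter and 48 mm tall, orange lid 48 mm in diameter above it, 62 mm tall in all, about 140 g. Stands loose among the stock. Origin: centre of its underside; z up. Not wanted: leave it.
- brass_weight: Brass paperweight: plain cylinder 44 mm in diameter and 42 mm tall with a small knob (24 mm in diameter) on top, 58 mm tall in all, about 0.5 kg. Stands loose among the stock. Origin: centre of its underside; z up.

How it is judged:
By the outcome, as a careful person would: the job done as asked, in the order asked, and still so for the second after the job is handed in, with the robot touching nothing.
It also fails if it takes over 138 s, if anything falls off the work surface, if the arm or the gripper's body presses on something with over 40 N, if the wrist force passes 120 N, or if a joint passes its speed limit or range.

ROBOT

A 6-joint arm with a two-finger parallel gripper is mounted at the origin on the work surface. World frame = base frame: x ahead of the robot, y to its left, z up, the work surface at z = 0. Lengths are in m, angles in rad, forces in N, time in s.
With the tool pointing down it reaches from about 0.35 to 0.85 m from the base axis. Payload 8.1 kg.
Tool frame: the origin (TCP) lies at the centre of the arm's flange, where the gripper is bolted on; the fingertips stand 173 mm ahead of it and the grasp point (between the pads) lies 155 mm ahead of it; z points along the fingers, y is the line along which they close (so a half turn about z gives the same grasp; the last joint's range is limited). The gripper opens to 85 mm and grips with 20 to 120 N. Pads are 22 mm wide; open, the fingers measure 114 mm over their backs; the gripper's body (76 mm by 85 mm) begins 54 mm behind the grasp point. The pads swing forward as they close: fully open they stand 13 mm farther back than shut.
Start: joints at [1.07, 0.13, 1.488, -0, 1.523, -0.085], TCP at [0.242, 0.549, 0.405] pointing down, gripper open.
Joint ranges: [-2.96, 2.96], [-0.89, 2.26], [0.02, 2.5], [-1.34, 4.48], [0, 2.73], [-2.66, 2.66]. Speed limits (rad/s): [2.39, 2.39, 2.79, 3.14, 3.14, 3.14].

INTERFACE

Orientations are given as a unit quaternion [x, y, z, w].
In Python, from bench import observe, vision, robot gives the robot as it stands.
- The arm moves only by the tool apply_moves, never from a script. Its argument "steps" is a list of rows, each an object with "travel": the shift along the tool's x, y, z in mm, a list of three; "roll": the turn about the tool's z in degrees; "jaw": the opening, from -1 (shut) to 1 (fully open), so that 0 is half open. A call has 1 to 12 rows; each row shifts and turns the commanded pose from where the row before left it, along the tool's axes as they then stand; what a row does not reach is not made up. A row lasts 1/10 s, in which the tool goes at most 50 mm and 8.59 degrees, less where a joint would pass 70% of its speed; a pose out of reach is approached as far as the arm can. A call with a gripper value outside its range is refused whole. The fingers move at their own pace and stop on an object; "grip_force" is the grip in N (left out, the last holds). Time passes only in rows, so rows that do not move let the fingers close. It gives the time, the measured TCP pose, the force, the opening and the grip force at its end, in the units of the state.
- observe(): the state, without advancing time (a new reading comes with each control period).
- vision.get_image(name): name is "scene" or "side" or "wrist"; returns a dict with "color" (420x560x3 uint8, red, green, blue), "fx", "fy", "cx", "cy" (pixels), "rvec" (rotation vector, rad) and "tvec" (3), from world to camera coordinates, as OpenCV has them. Camera axes: x right, y down, z forward; pixel columns grow to the right and rows downward; lengths in m; the calibration is good to about 2 mm. A picture is of the moment at which its call begins. There is no depth.
- robot.hand_in(): hands the job in; it is judged then, once.
The state is a dict: "clock": time; "joint_pos": joint angles; "dq": joint speeds; "joint_efforts": joint torques, N m; "eef_pos": TCP position; "orientation": TCP orientation; "ft_force": force on the tool from outside, world axes, zero at the start; "moment": the same for the moment, N m; "grip_width": finger opening in m; "finger_force": force on a finger pad.
Only numpy, scipy, OpenCV 4.12 (cv2) and the standard library are available. Lean on these libraries where they do the work, as an engineer would, in place of code of your own. Each camera call takes 0.05 s, during which the arm holds its last target. There are 200 camera calls.

## Working session

There is one attempt and no reset: what is moved stays moved. The work goes in short steps, Python scripts to look and compute and a tool call to move; the robot and the scene stay as the last step left them, time stands still between calls to the robot, and variables do not carry over. Pictures are saved under pics/ and viewed, at most 14 in all, crops included, and the job is handed in when it is done.

Besides the shell and the picture viewer there is one more tool, called after ">>>" by a JSON object that holds its "name" and its "arguments", one argument or row to a line. apply_moves: Moves the arm, as the interface text tells. Its arguments: {"type":"object","properties":{"steps":{"type":"array","items":{"type":"object","properties":{"travel":{"type":"array","items":{"type":"number"}},"roll":{"type":"number"},"jaw":{"type":"number"}}}},"grip_force":{"type":"number"}},"required":["steps"]}

```bash
ls; mkdir -p pics; python3 - <<'E'
from bench import observe, vision, robot
import cv2,pickle
d={}
for n in ["scene","side","wrist"]:
    im=vision.get_image(n); d[n]=im
    cv2.imwrite(f"pics/{n}0.png",im["color"][:,:,::-1]); print(n,im["fx"],im["fy"],im["cx"],im["cy"],im["rvec"],im["tvec"])
pickle.dump(d,open("im0.pkl","wb"))
print(observe())
E
```

```text
pics
scene 415.2148018617748 415.2148018617748 280.27736550769646 210.06451449317748 [ 2.29878229  0.61881323 -0.26494378] [-0.47260534 -0.19597298  1.29104271]
side 425.84365248743507 425.84365248743507 273.5624809227999 204.9687864882279 [ 2.20191575 -0.54718653  0.27090136] [-0.4725015   0.2015616   0.84245884]
wrist 331.5322767552894 331.5322767552894 281.52689096933557 203.62665643032724 [-2.43756636 -1.58779598 -0.21177347] [-0.59923271 -0.0339158   0.37898216]
{'clock': 0.15, 'joint_pos': array([ 1.06959373e+00,  1.31024773e-01,  1.48906439e+00,  6.78405712e-06,
        1.52299104e+00, -8.54077293e-02]), 'dq': array([-0.00056779, -0.00143066, -0.00328628,  0.00164792,  0.00038159,
       -0.00164237]), 'joint_efforts': array([ 2.37231570e-04, -5.70073414e+01, -5.01151764e+01, -2.94650881e-04,
        9.89402208e-03, -3.34130232e-05]), 'eef_pos': array([0.24224621, 0.54872672, 0.40384369]), 'orientation': array([ 2.06403169e-01,  9.78466749e-01, -7.11031887e-04, -2.18282071e-04]), 'ft_force': array([-0.00401888,  0.41549687, -0.47922336]), 'moment': array([ 0.05374018,  0.02256757, -0.03613597]), 'finger_force': 0.0, 'grip_width': 0.08533918616731707}
```

View pics/scene0.png

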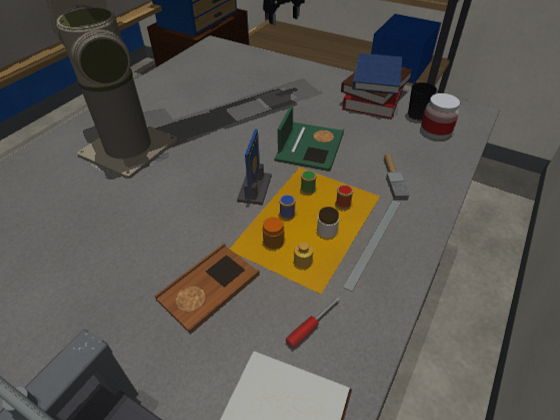

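View pics/side0.png

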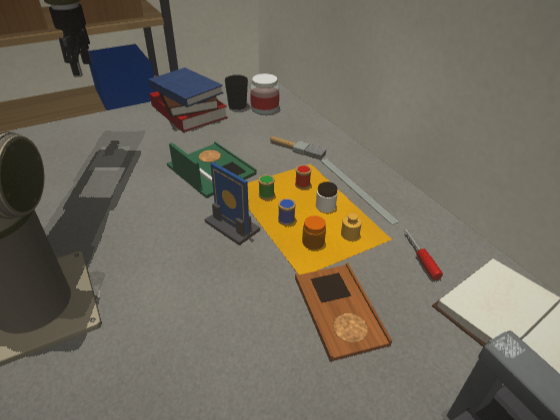

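View pics/wrist0.png

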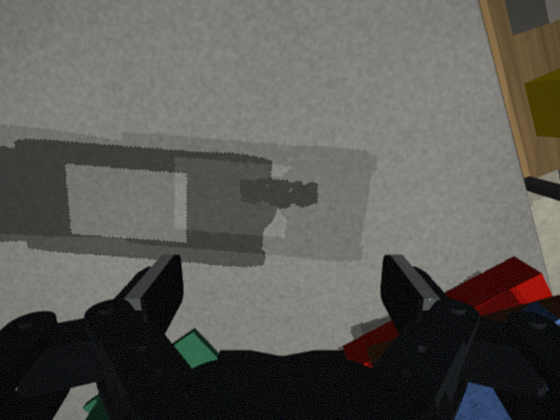

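Scene view: the rack with the board sits at about (253,170), the green tray at (310,145), the wooden tray at (207,287) and the stock on a yellow mat between them. Red spool (344,196), white jar (328,222), blue spool (288,206), green spool (308,182), amber jar (273,233), brass weight (303,255). The side view shows the same things, with the red spool at (303,177) and the brass weight at (351,228). The wrist view shows only bench and shadow.

```bash
cat > h.py <<'E'
import numpy as np,cv2,pickle
from scipy.spatial.transform import Rotation as R
def ray(im,p):
    Rm=cv2.Rodrigues(np.array(im["rvec"]))[0]; t=np.array(im["tvec"]).ravel()
    d=Rm.T@np.array([(p[0]-im["cx"])/im["fx"],(p[1]-im["cy"])/im["fy"],1.]); return -Rm.T@t,d/np.linalg.norm(d)
def plane(im,p,z):
    o,d=ray(im,p); return o+d*(z-o[2])/d[2]
def tri(obs):  # [(im,p),...] least-squares ray crossing
    A=np.zeros((3,3));b=np.zeros(3)
    for im,p in obs:
        o,d=ray(im,p);M=np.eye(3)-np.outer(d,d);A+=M;b+=M@o
    return np.linalg.solve(A,b)
def proj(im,P):
    return cv2.projectPoints(np.array(P,float).reshape(-1,3),np.array(im["rvec"]),np.array(im["tvec"]),np.array([[im["fx"],0,im["cx"]],[0,im["fy"],im["cy"]],[0,0,1.]]),None)[0].reshape(-1,2)
def mask(im,lo,hi): # HSV
    return cv2.inRange(cv2.cvtColor(im["color"],cv2.COLOR_RGB2HSV),np.array(lo),np.array(hi))
def blobs(m,amin=60,roi=None):
    if roi: k=np.zeros_like(m);x0,y0,x1,y1=roi;k[y0:y1,x0:x1]=1;m=m*k
    n,l,s,c=cv2.connectedComponentsWithStats(m)
    return [(c[i].round(1),s[i].tolist()) for i in np.argsort(-s[:,4]) if i and s[i,4]>=amin]
E
python3 - <<'E'
from h import *
d=pickle.load(open("im0.pkl","rb"));S,D=d["scene"],d["side"]
np.set_printoptions(precision=3,suppress=True)
pts={"red":((344,196),(303,177)),"white":((328,222),(326,197)),"blue":((288,206),(287,211)),"green":((308,182),(267,187)),"amber":((273,233),(314,233)),"brass":((303,255),(351,228)),
"cork_g":((323,137),(208,156)),"mat_g":((316,156),(234,170)),"cork_w":((190,299),(351,327)),"mat_w":((225,271),(330,288)),
"brdtopL":((247,137),(212,167)),"brdtopR":((258,131),(247,182)),"rack":((253,188),(232,224))}
for k,(a,b) in pts.items(): print(k,tri([(S,a),(D,b)]),plane(S,a,.01))
for k,q in {"gt":[(288,114),(344,124),(332,166),(278,159)],"wt":[(224,246),(259,276),(190,327),(156,295)]}.items(): print(k,[plane(S,p,.01) for p in q])
print(ray(d["wrist"],(281,203)))
E
```

```text
red [0.681 0.104 0.026] [0.675 0.12  0.01 ]
white [ 0.685 -0.002  0.028] [0.68  0.013 0.01 ]
blue [ 0.572 -0.002  0.026] [0.564 0.013 0.01 ]
green [0.573 0.106 0.027] [0.565 0.122 0.01 ]
amber [ 0.587 -0.101  0.028] [ 0.578 -0.088  0.01 ]
brass [ 0.678 -0.119  0.02 ] [ 0.675 -0.112  0.01 ]
cork_g [0.502 0.347 0.003] [0.508 0.334 0.01 ]
mat_g [0.535 0.232 0.016] [0.532 0.237 0.01 ]
cork_w [ 0.521 -0.337  0.011] [ 0.521 -0.339  0.01 ]
mat_w [ 0.541 -0.238  0.006] [ 0.543 -0.241  0.01 ]
brdtopL [0.417 0.06  0.157] [0.3   0.216 0.01 ]
brdtopR [0.467 0.016 0.174] [0.313 0.26  0.01 ]
rack [0.442 0.033 0.006] [0.446 0.026 0.01 ]
gt [array([0.348, 0.393, 0.01 ]), array([0.535, 0.432, 0.01 ]), array([0.593, 0.219, 0.01 ]), array([0.441, 0.169, 0.01 ])]
wt [array([ 0.498, -0.182,  0.01 ]), array([ 0.617, -0.214,  0.01 ]), array([ 0.563, -0.391,  0.01 ]), array([ 0.45 , -0.368,  0.01 ])]
(array([0.181, 0.576, 0.374]), array([ 0.239, -0.109, -0.965]))
```

>>> {"name": "apply_moves", "arguments": {
  "steps": [
    {"travel": [-29, -14.4, -3]},
    {"travel": [-29, -14.4, -3]},
    {"travel": [-29, -14.4, -3]},
    {"travel": [-29, -14.4, -3]},
    {"travel": [-29, -14.4, -3]},
    {"travel": [-29, -14.4, -3]},
    {"travel": [-29, -14.4, -3]},
    {"travel": [-29, -14.4, -3]},
    {"travel": [-29, -14.4, -3]},
    {"travel": [-29, -14.4, -3]},
    {"travel": [0, 0, 0], "roll": -8},
    {"travel": [0, 0, 0], "roll": 0}
  ]
}}

```text
schema error: expected keys travel, roll, jaw
```

```bash
cat > snap.py <<'E'
import sys,pickle,cv2
from bench import observe, vision
n=sys.argv[1]; im=vision.get_image("wrist"); im["st"]=observe()
pickle.dump(im,open(n+".pkl","wb")); cv2.imwrite(f"pics/{n}.png",im["color"][:,:,::-1])
E
python3 snap.py g1
```

>>> {"name": "apply_moves", "arguments": {
  "steps": [
    {"travel": [-28, -28, 0]},
    {"travel": [-28, -28, 0]},
    {"travel": [-28, -28, 0]},
    {"travel": [-28, -28, 0]},
    {"travel": [-28, -28, 0]},
    {"travel": [-28, -28, 0]},
    {"travel": [-28, -28, 0]},
    {"travel": [0, 0, 0], "roll": -8},
    {"travel": [0, 0, 0], "roll": -8},
    {"travel": [0, 0, 0], "roll": 0}
  ]
}}

```text
schema error: expected keys travel, roll, jaw
```

```bash
python3 snap.py s1; python3 -c "
from h import *
for n in ['g1','s1']:
    s=pickle.load(open(n+'.pkl','rb'))['st'];print(s['eef_pos'],s['orientation'],s['joint_pos'],s['clock'])"
```

```text
[0.24226059 0.54877254 0.40404061] [ 2.06404605e-01  9.78466560e-01 -5.46052716e-04 -1.75718012e-04] [ 1.06960501e+00  1.30892899e-01  1.48884944e+00  2.07187458e-05
  1.52299738e+00 -8.53942329e-02] 0.2
[0.24228308 0.54879602 0.40417242] [ 2.06406700e-01  9.78466179e-01 -4.39447121e-04 -1.33359568e-04] [ 1.06959712e+00  1.30801921e-01  1.48870855e+00  1.23248005e-06
  1.52300065e+00 -8.53969225e-02] 0.25
```

All keys needed in each row.

>>> {"name": "apply_moves", "arguments": {
  "steps": [
    {"travel": [-29, -14.4, -3], "roll": 0, "jaw": 1},
    {"travel": [-29, -14.4, -3], "roll": 0, "jaw": 1},
    {"travel": [-29, -14.4, -3], "roll": 0, "jaw": 1},
    {"travel": [-29, -14.4, -3], "roll": 0, "jaw": 1},
    {"travel": [-29, -14.4, -3], "roll": 0, "jaw": 1},
    {"travel": [-29, -14.4, -3], "roll": 0, "jaw": 1},
    {"travel": [-29, -14.4, -3], "roll": 0, "jaw": 1},
    {"travel": [-29, -14.4, -3], "roll": 0, "jaw": 1},
    {"travel": [-29, -14.4, -3], "roll": 0, "jaw": 1},
    {"travel": [-29, -14.4, -3], "roll": 0, "jaw": 1},
    {"travel": [0, 0, 0], "roll": -8, "jaw": 1},
    {"travel": [0, 0, 0], "roll": 0, "jaw": 1}
  ]
}}

```text
clock: 1.45
eef_pos: [0.45, 0.2992, 0.4347]
orientation: [0.137, 0.991, -0.0, -0.0]
ft_force: [-0.2, 0.6, -0.9]
grip_width: 0.0854
finger_force: 0.0
```

```bash
python3 snap.py g1
```

>>> {"name": "apply_moves", "arguments": {
  "steps": [
    {"travel": [-28, -28, 0], "roll": 0, "jaw": 1},
    {"travel": [-28, -28, 0], "roll": 0, "jaw": 1},
    {"travel": [-28, -28, 0], "roll": 0, "jaw": 1},
    {"travel": [-28, -28, 0], "roll": 0, "jaw": 1},
    {"travel": [-28, -28, 0], "roll": 0, "jaw": 1},
    {"travel": [-28, -28, 0], "roll": 0, "jaw": 1},
    {"travel": [-28, -28, 0], "roll": 0, "jaw": 1},
    {"travel": [0, 0, 0], "roll": -8, "jaw": 1},
    {"travel": [0, 0, 0], "roll": -8, "jaw": 1},
    {"travel": [0, 0, 0], "roll": 0, "jaw": 1}
  ]
}}

```text
clock: 2.5
eef_pos: [0.5846, 0.0585, 0.4344]
orientation: [-0.001, 1.0, 0.0, -0.0]
ft_force: [-0.3, 0.0, 1.0]
grip_width: 0.0855
finger_force: 0.0
```

```bash
python3 snap.py s1; python3 -c "
from h import *
for n in ['g1','s1']:
    s=pickle.load(open(n+'.pkl','rb'))['st'];print(s['eef_pos'],s['orientation'],s['joint_pos'],s['clock'])"
```

```text
[0.44958894 0.29976984 0.43457973] [ 1.39245421e-01  9.90257891e-01  2.27909085e-05 -1.46439562e-04] [ 4.93101994e-01 -4.20334695e-02  1.61155460e+00  2.09966698e-04
  1.57228073e+00 -7.98295298e-01] 1.5
[0.58447252 0.05868136 0.43443073] [ 8.27599756e-04  9.99999625e-01  7.61291189e-05 -2.44984934e-04] [ 1.27403557e-02  8.59660132e-02  1.48195091e+00  1.58892805e-04
  1.57416359e+00 -1.55640028e+00] 2.55
```

View pics/g1.png

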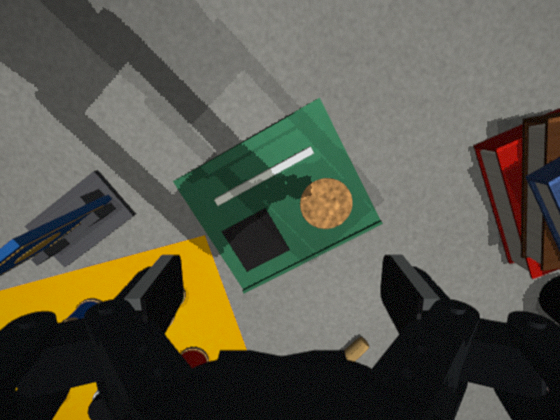

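View pics/s1.png

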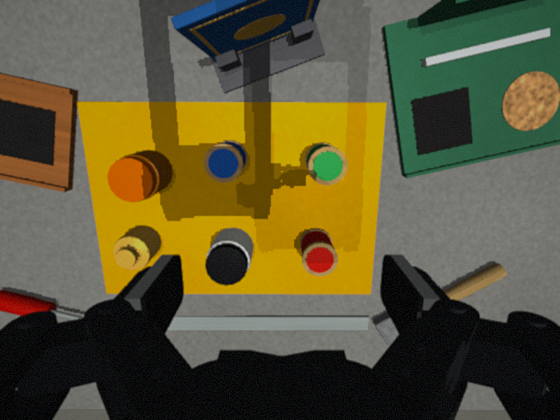

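g1 shows the green tray: cork at (327,203), mat (257,240), white strip (265,177), backrest along the upper left. s1 shows the six items (blue 225,160; green 328,165; red 319,260; white lid 228,262; brass knob 125,256; amber 132,178), with the board at (250,30). I'll take a second viewpoint further right and back.

>>> {"name": "apply_moves", "arguments": {
  "steps": [
    {"travel": [15, -40, 0], "roll": 0, "jaw": 1},
    {"travel": [15, -40, 0], "roll": 0, "jaw": 1},
    {"travel": [15, -40, 0], "roll": 0, "jaw": 1},
    {"travel": [15, -40, 0], "roll": 0, "jaw": 1},
    {"travel": [0, 0, 0], "roll": 0, "jaw": 1},
    {"travel": [0, 0, 0], "roll": 0, "jaw": 1}
  ]
}}

```text
clock: 3.15
eef_pos: [0.5249, -0.1023, 0.4348]
orientation: [0.001, 1.0, 0.0, 0.0]
ft_force: [0.1, 0.6, 0.3]
grip_width: 0.085
finger_force: 0.0
```

```bash
python3 snap.py s2
```

```text
(no output)
```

View pics/s2.png

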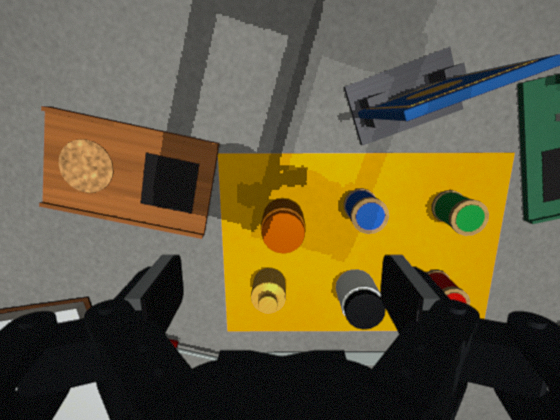

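s2 shows the wooden tray (cork 85,166; mat 171,183), the stock again with the white lid at (365,305), and the board's top edge from (395,115) to (560,60).

```bash
python3 - <<'E'
from h import *
np.set_printoptions(precision=4,suppress=True)
L=lambda n:pickle.load(open(n+".pkl","rb"))
g1,s1,s2=L("g1"),L("s1"),L("s2")
def ell(im,lo,hi,roi,pr=0):
    m=mask(im,lo,hi);k=np.zeros_like(m);x0,y0,x1,y1=roi;k[y0:y1,x0:x1]=255;m=cv2.morphologyEx(m&k,cv2.MORPH_OPEN,np.ones((3,3)))
    c=max(cv2.findContours(m,cv2.RETR_EXTERNAL,cv2.CHAIN_APPROX_NONE)[0],key=cv2.contourArea)
    e=cv2.fitEllipse(cv2.convexHull(c)); return np.array(e[0]),np.round(e[1],1)
# print sample colors
for n,im,p in [("blueTop",s1,(225,165)),("blueside",s1,(225,148)),("greenTop",s1,(328,168)),("greenside",s1,(322,150)),("redTop",s1,(319,262)),("redside",s1,(318,243)),("lid",s1,(228,265)),("knob",s1,(123,258)),("brass",s1,(135,243)),("amberLid",s1,(129,179)),("cork",s1,(530,100)),("mat",s1,(440,120)),("matw",s2,(170,183)),("corkw",s2,(85,166)),("deckg",s1,(480,150)),("wood",s2,(120,190)),("strip",s1,(480,48)),("brdtop",s2,(470,95))]:
    print(n,cv2.cvtColor(im["color"][p[1]:p[1]+1,p[0]:p[0]+1],cv2.COLOR_RGB2HSV).ravel())
E
```

```text
blueTop [107 223 104]
blueside [ 5 36 85]
greenTop [ 68 174 158]
greenside [ 17 128 185]
redTop [  3 238 167]
redside [ 20 123 114]
lid [90 36 28]
knob [ 22 185 194]
brass [ 26 166 198]
amberLid [ 15 255 199]
cork [ 15 140 184]
mat [135  21  24]
matw [130  96  16]
corkw [ 17 142 208]
deckg [ 75 134  97]
wood [ 13 181 145]
strip [ 98   5 190]
brdtop [107 188 140]
```

```bash
cat >> h.py <<'E'
def ell(im,lo,hi,roi):
    m=mask(im,lo,hi);k=np.zeros_like(m);x0,y0,x1,y1=roi;k[y0:y1,x0:x1]=255;m=cv2.morphologyEx(m&k,cv2.MORPH_OPEN,np.ones((3,3)))
    c=max(cv2.findContours(m,cv2.RETR_EXTERNAL,cv2.CHAIN_APPROX_NONE)[0],key=cv2.contourArea)
    e=cv2.fitEllipse(cv2.convexHull(c)); return np.array(e[0]),np.round(e[1],1)
def rect(im,lo,hi,roi):
    m=mask(im,lo,hi);k=np.zeros_like(m);x0,y0,x1,y1=roi;k[y0:y1,x0:x1]=255;m=cv2.morphologyEx(m&k,cv2.MORPH_OPEN,np.ones((3,3)))
    c=max(cv2.findContours(m,cv2.RETR_EXTERNAL,cv2.CHAIN_APPROX_NONE)[0],key=cv2.contourArea)
    return np.array(cv2.approxPolyDP(cv2.convexHull(c),0.05*cv2.arcLength(c,True),True)).reshape(-1,2)
L=lambda n:pickle.load(open(n+".pkl","rb"))
E
python3 - <<'E'
from h import *
np.set_printoptions(precision=4,suppress=True)
g1,s1,s2=L("g1"),L("s1"),L("s2");d=pickle.load(open("im0.pkl","rb"));S,D=d["scene"],d["side"]
def rep(n,*obs):
    es=[ell(*o) for o in obs]; print(n,[(e[0],e[1]) for e in es])
    if len(es)>1: print("   tri",tri([(o[0],e[0]) for o,e in zip(obs,es)]))
    return es
rep("blue",(s1,(100,120,60),(125,255,255),(200,135,250,190)),(s2,(100,120,100),(125,255,255),(340,180,395,240)))
rep("green",(s1,(55,80,120),(85,255,255),(300,135,350,195)),(s2,(55,80,110),(85,255,255),(430,180,495,240)))
e=rep("red",(s1,(0,150,140),(8,255,255),(295,220,345,285)));print(plane(s1,e[0][0],.052))
rep("lid",(s1,(0,0,0),(180,255,60),(200,235,255,290)),(s2,(0,0,0),(180,255,60),(335,283,384,330)))
rep("knob",(s1,(15,100,165),(30,255,255),(112,246,134,270)),(s2,(15,100,165),(30,255,255),(255,285,282,308)))
rep("amber",(s1,(5,200,150),(15,255,255),(95,145,175,210)),(s2,(5,200,150),(15,255,255),(255,205,310,260)))
rep("corkg",(g1,(10,80,100),(25,220,255),(290,170,365,240)),(s1,(10,80,100),(25,220,255),(490,60,560,140)))
rep("corkw",(s2,(14,80,175),(22,160,255),(50,130,120,200)))
print("matg",rect(g1,(0,0,0),(180,255,50),(210,200,300,280)),"s1",rect(s1,(0,0,0),(180,255,45),(400,75,485,165)))
print("matw",rect(s2,(0,0,0),(180,255,40),(130,140,210,220)))
print("strip",rect(g1,(0,0,150),(180,40,255),(200,130,330,215)),rect(s1,(0,0,130),(180,40,255),(410,20,560,75)))
for n,im in [("s2",s2),("s1",s1)]:
    pass
E
```

```text
blue [(array([222.7095, 162.967 ]), array([28.3, 29.4])), (array([370.0002, 215.8806]), array([26. , 28.2]))]
   tri [ 0.5689 -0.0038  0.053 ]
green [(array([327.3677, 165.6144]), array([28.3, 29. ])), (array([469.8204, 217.7849]), array([24.6, 29. ]))]
   tri [0.5715 0.1075 0.053 ]
red [(array([319.5756, 259.6365]), array([25.1, 27. ]))]
[0.6808 0.1029 0.052 ]
lid [(array([226.3091, 263.7095]), array([40.5, 40.8])), (array([367.6735, 305.2668]), array([40., 51.]))]
   tri [ 0.6783 -0.0022  0.0626]
knob [(array([119.2563, 259.2159]), array([24.3, 33.9])), (array([267.7802, 297.2789]), array([25.8, 39.7]))]
   tri [ 0.67   -0.1197  0.0633]
amber [(array([128.6457, 179.4353]), array([39.4, 45.3])), (array([283.2142, 232.6331]), array([39.1, 40.9]))]
   tri [ 0.5844 -0.1004  0.0644]
corkg [(array([325.8898, 203.1411]), array([49.7, 52.3])), (array([530.7001, 100.5572]), array([52.5, 63.8]))]
   tri [0.5035 0.3409 0.0112]
corkw [(array([ 84.7309, 165.5807]), array([48. , 57.2]))]
matg [[266 207]
 [288 249]
 [246 269]
 [222 230]] s1 [[467  88]
 [471 142]
 [418 153]
 [412 101]]
matw [[147 154]
 [198 164]
 [191 212]
 [142 202]]
strip [[311 148]
 [259 178]] [[549  28]
 [426  64]]
```

```bash
python3 - <<'E'
from h import *
np.set_printoptions(precision=4,suppress=True)
g1,s1,s2=L("g1"),L("s1"),L("s2");d=pickle.load(open("im0.pkl","rb"));S,D=d["scene"],d["side"]
def mc(im,q):
    P=np.array([plane(im,p,.01)[:2] for p in q]); return P.mean(0),[np.linalg.norm(P[i]-P[i-1]) for i in range(4)],np.degrees([np.arctan2(*(P[i]-P[i-1])[::-1])%(np.pi/2) for i in range(4)])
print(mc(g1,[[266,207],[288,249],[246,269],[222,230]]))
print(mc(s1,[[467,88],[471,142],[418,153],[412,101]]))
print(mc(s2,[[147,154],[198,164],[191,212],[142,202]]))
print("corkg",plane(g1,(325.9,203.1),.01),plane(s1,(530.7,100.6),.01))
print("corkw",plane(s2,(84.7,165.6),.01))
for im,roi in((S,(170,280,210,315)),(D,(320,300,380,350))):
    for lo in((10,60,140),):
        m=mask(im,lo,(22,150,255))
        e=ell(im,lo,(22,150,255),roi);print("corkw2",e,plane(im,e[0],.01))
# strip outline, board top: s1,s2
c=[]
for im,roi in((g1,(200,130,330,215)),(s1,(410,20,560,75))):
    m=mask(im,(0,0,120),(180,60,255));k=np.zeros_like(m);x0,y0,x1,y1=roi;k[y0:y1,x0:x1]=255
    ct=max(cv2.findContours(m&k,cv2.RETR_EXTERNAL,cv2.CHAIN_APPROX_NONE)[0],key=cv2.contourArea)
    b=cv2.boxPoints(cv2.minAreaRect(ct)); P=np.array([plane(im,p,.02)[:2] for p in b]); print("strip",b.round(1).tolist(),P.tolist(),P.mean(0))
# crops of board
a=cv2.resize(s1["color"][0:110,150:350],(800,440),interpolation=cv2.INTER_CUBIC)
b=cv2.resize(s2["color"][40:160,330:560],(767,400),interpolation=cv2.INTER_CUBIC)
o=np.zeros((600,800,3),np.uint8);o[:300,:545]=cv2.resize(a,(545,300));o[300:600,:575]=cv2.resize(b,(575,300));cv2.imwrite("pics/brd.png",o[:,:,::-1])
E
```

```text
(array([0.5256, 0.2436]), [np.float64(0.0634915686529244), np.float64(0.062378057754559714), np.float64(0.06143840498418682), np.float64(0.06110466319484594)], array([12.5434, 10.3484, 11.3977, 12.2399]))
(array([0.5267, 0.2438]), [np.float64(0.06204867760544437), np.float64(0.06146996094086262), np.float64(0.06213047038570604), np.float64(0.06028052963277666)], array([13.1421, 12.8478, 12.0447, 12.7751]))
(array([ 0.5405, -0.238 ]), [np.float64(0.06024793309458209), np.float64(0.06084175607251806), np.float64(0.0612400822284026), np.float64(0.06084308751848062)], array([77.841 , 78.5284, 77.8458, 77.594 ]))
corkg [0.5038 0.341  0.01  ] [0.5034 0.3417 0.01  ]
corkw [ 0.5183 -0.3374  0.01  ]
corkw2 (array([187.778 , 299.1602]), array([20. , 22.2])) [ 0.517  -0.3412  0.01  ]
corkw2 (array([350.0052, 327.3199]), array([28. , 34.5])) [ 0.5193 -0.3353  0.01  ]
strip [[213.89999389648438, 199.1999969482422], [309.79998779296875, 145.3000030517578], [314.0, 152.8000030517578], [218.10000610351562, 206.6999969482422]] [[0.4595275266964926, 0.21242612046590395], [0.42894886100945456, 0.33902388164294817], [0.4385675885570837, 0.34156022626324306], [0.46976622498878945, 0.21428821549368593]] [0.4492 0.2768]
strip [[424.1000061035156, 57.29999923706055], [548.7000122070312, 26.899999618530273], [550.9000244140625, 35.599998474121094], [426.29998779296875, 66.0999984741211]] [[0.45969875002765814, 0.21137696942908174], [0.4298884446772134, 0.3386363434549101], [0.4382292492351263, 0.3426855408437767], [0.46842045903588014, 0.21469228792909795]] [0.4491 0.2768]
```

View pics/brd.png

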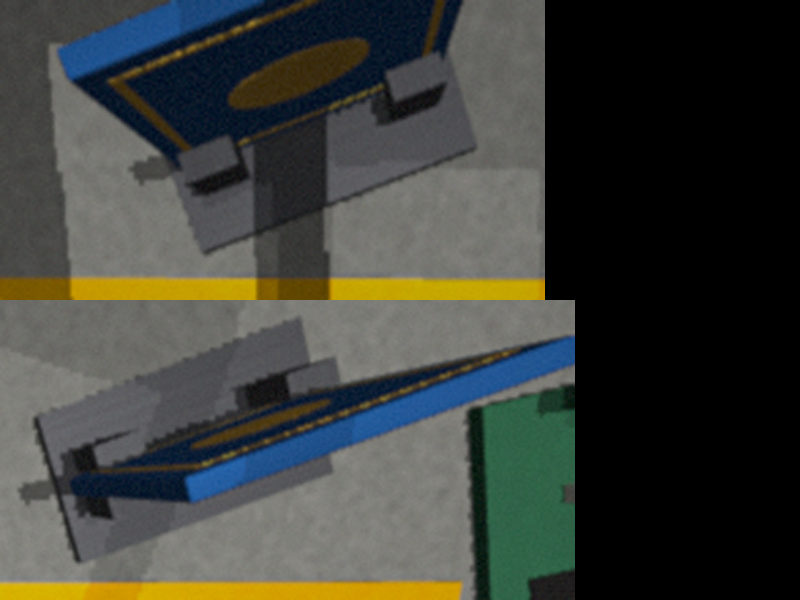

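The crop shows the board's top edge clearly: near end at (190,490) and far end at (570,350) in the lower panel. I'll measure the board again when its turn comes. First I'll pick up the red spool.

>>> {"name": "apply_moves", "arguments": {
  "steps": [
    {"travel": [-26, 34.3, 0], "roll": 0, "jaw": 0.6},
    {"travel": [-26, 34.3, 0], "roll": 0, "jaw": 0.6},
    {"travel": [-26, 34.3, 0], "roll": 0, "jaw": 0.6},
    {"travel": [-26, 34.3, 0], "roll": 0, "jaw": 0.6},
    {"travel": [-26, 34.3, 0], "roll": 0, "jaw": 0.6},
    {"travel": [-26, 34.3, 0], "roll": 0, "jaw": 0.6},
    {"travel": [0, 0, 40], "roll": 0, "jaw": 0.6},
    {"travel": [0, 0, 40], "roll": 0, "jaw": 0.6},
    {"travel": [0, 0, 40], "roll": 0, "jaw": 0.6},
    {"travel": [0, 0, 10], "roll": 0, "jaw": 0.6},
    {"travel": [0, 0, 0], "roll": 0, "jaw": 0.6},
    {"travel": [0, 0, 0], "roll": 0, "jaw": 0.6}
  ],
  "grip_force": 30
}}

```text
clock: 4.4
eef_pos: [0.6811, 0.105, 0.3071]
orientation: [-0.002, 1.0, 0.0, 0.001]
ft_force: [-0.8, 0.0, 0.5]
grip_width: 0.0684
finger_force: 0.0
```

```bash
python3 snap.py r1; python3 - <<'E'
from h import *
im=L("r1");st=im["st"];print(st["eef_pos"],st["orientation"],st["grip_width"])
p=proj(im,[.681,.104,.052])[0];print(p)
try:
    e=ell(im,(0,150,110),(8,255,255),(150,150,420,415));print(e,plane(im,e[0],.052),tri([(im,e[0]),(L("s1"),(319.58,259.64))]))
except Exception as x:print(x)
E
```

```text
[0.68144252 0.10471732 0.30815839] [-1.54248564e-03  9.99996071e-01  1.96975920e-04  2.33238489e-03] 0.06849585140103073
[279.70872225 209.81356816]
(array([268.32824707, 192.54727173]), array([ 5.1, 17.7])) [0.6684669 0.0960508 0.052    ] [0.65695864 0.09729741 0.10206827]
```

```bash
python3 - <<'E'
from h import *
im=L("r1")
hsv=cv2.cvtColor(im["color"],cv2.COLOR_RGB2HSV)
for p in [(280,200),(280,210),(280,220),(265,210),(295,210),(280,190),(280,235),(280,180)]: print(p,hsv[p[1],p[0]])
m=mask(im,(0,150,40),(8,255,255))|mask(im,(172,150,40),(180,255,255))
print(blobs(m,50,(200,130,380,300)))
E
```

```text
(280, 200) [  5 236  93]
(280, 210) [  3 244  91]
(280, 220) [  3 246  90]
(265, 210) [  1 221  91]
(295, 210) [  1 238  90]
(280, 190) [  0 250 100]
(280, 235) [ 19 127  86]
(280, 180) [ 19 127  84]
[(array([278. , 208.8]), [256, 187, 45, 44, 1543]), (array([278.5, 177.5]), [257, 171, 44, 17, 250])]
```

View pics/r1.png

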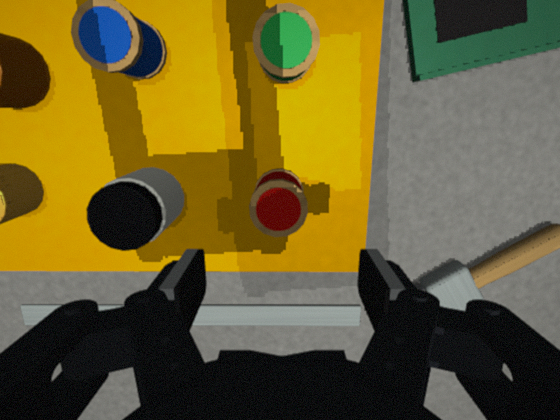

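The red top is at (278,209), within 1 mm of where the measurement predicted. Descending and gripping.

>>> {"name": "apply_moves", "arguments": {
  "steps": [
    {"travel": [1, -1, 35], "roll": 0, "jaw": 0.6},
    {"travel": [0, 0, 35], "roll": 0, "jaw": 0.6},
    {"travel": [0, 0, 30], "roll": 0, "jaw": 0.6},
    {"travel": [0, 0, 20], "roll": 0, "jaw": 0.6},
    {"travel": [0, 0, 5], "roll": 0, "jaw": 0.6},
    {"travel": [0, 0, 0], "roll": 0, "jaw": 0.6},
    {"travel": [0, 0, 0], "roll": 0, "jaw": -1},
    {"travel": [0, 0, 0], "roll": 0, "jaw": -1},
    {"travel": [0, 0, 0], "roll": 0, "jaw": -1},
    {"travel": [0, 0, 0], "roll": 0, "jaw": -1},
    {"travel": [0, 0, 0], "roll": 0, "jaw": -1}
  ],
  "grip_force": 30
}}

```text
clock: 5.55
eef_pos: [0.6808, 0.1032, 0.1827]
orientation: [-0.001, 1.0, 0.0, 0.002]
ft_force: [-0.1, -0.9, 7.7]
grip_width: 0.0396
finger_force: 29.3
```

>>> {"name": "apply_moves", "arguments": {
  "steps": [
    {"travel": [0, 0, -15], "roll": 0, "jaw": -1},
    {"travel": [0, 0, -30], "roll": 0, "jaw": -1},
    {"travel": [0, 0, -30], "roll": 0, "jaw": -1},
    {"travel": [22.1, 29.8, -5], "roll": 0, "jaw": -1},
    {"travel": [22.1, 29.8, 0], "roll": 0, "jaw": -1},
    {"travel": [22.1, 29.8, 0], "roll": 0, "jaw": -1},
    {"travel": [22.2, 29.8, 0], "roll": 0, "jaw": -1},
    {"travel": [22.2, 29.7, 0], "roll": 0, "jaw": -1},
    {"travel": [22.2, 29.7, 0], "roll": 0, "jaw": -1},
    {"travel": [22.2, 29.7, 0], "roll": 0, "jaw": -1},
    {"travel": [22.2, 29.7, 0], "roll": 0, "jaw": -1},
    {"travel": [0, 0, 0], "roll": 0, "jaw": -1}
  ]
}}

```text
clock: 6.75
eef_pos: [0.4988, 0.3439, 0.2611]
orientation: [-0.004, 1.0, 0.001, -0.0]
ft_force: [-0.4, 0.7, -0.5]
grip_width: 0.0393
finger_force: 31.5
```

>>> {"name": "apply_moves", "arguments": {
  "steps": [
    {"travel": [0, 0, 0], "roll": 0, "jaw": -1},
    {"travel": [0, 0, 20], "roll": 0, "jaw": -1},
    {"travel": [0, 0, 20], "roll": 0, "jaw": -1},
    {"travel": [0, 0, 10], "roll": 0, "jaw": -1},
    {"travel": [0, 0, 0], "roll": 0, "jaw": -1},
    {"travel": [0, 0, 0], "roll": 0, "jaw": -1}
  ]
}}

```text
clock: 7.35
eef_pos: [0.5021, 0.3401, 0.2103]
orientation: [-0.001, 1.0, 0.0, 0.0]
ft_force: [0.9, 0.3, -0.0]
grip_width: 0.0397
finger_force: 31.5
```

>>> {"name": "apply_moves", "arguments": {
  "steps": [
    {"travel": [-1.5, 1.1, 7], "roll": 0, "jaw": -1},
    {"travel": [0, 0, 7], "roll": 0, "jaw": -1},
    {"travel": [0, 0, 2], "roll": 0, "jaw": -1},
    {"travel": [0, 0, 1], "roll": 0, "jaw": -1},
    {"travel": [0, 0, 0], "roll": 0, "jaw": -1},
    {"travel": [0, 0, 0], "roll": 0, "jaw": -1}
  ]
}}

```text
clock: 7.95
eef_pos: [0.5029, 0.3417, 0.1928]
orientation: [-0.002, 1.0, 0.0, 0.0]
ft_force: [-0.6, -0.6, 1.2]
grip_width: 0.0391
finger_force: 31.3
```

>>> {"name": "apply_moves", "arguments": {
  "steps": [
    {"travel": [0, 0, 1], "roll": 0, "jaw": -1},
    {"travel": [0, 0, 1], "roll": 0, "jaw": -1},
    {"travel": [0, 0, 0], "roll": 0, "jaw": -1}
  ]
}}

```text
clock: 8.25
eef_pos: [0.5034, 0.3417, 0.1926]
orientation: [-0.002, 1.0, 0.0, 0.001]
ft_force: [-4.8, -5.1, 14.6]
grip_width: 0.0396
finger_force: 29.6
```

>>> {"name": "apply_moves", "arguments": {
  "steps": [
    {"travel": [0, 0, -1], "roll": 0, "jaw": 0.5},
    {"travel": [0, 0, 0], "roll": 0, "jaw": 0.5},
    {"travel": [0, 0, 0], "roll": 0, "jaw": 0.5},
    {"travel": [0, 0, 0], "roll": 0, "jaw": 0.5},
    {"travel": [0, 0, -20], "roll": 0, "jaw": 0.5},
    {"travel": [0, 0, -40], "roll": 0, "jaw": 0.5},
    {"travel": [0, 0, -40], "roll": 0, "jaw": 0.8},
    {"travel": [0, 0, -30], "roll": 0, "jaw": 0.8},
    {"travel": [0, 0, 0], "roll": 0, "jaw": 0.8}
  ]
}}

```text
clock: 9.15
eef_pos: [0.5045, 0.3426, 0.328]
orientation: [-0.002, 1.0, 0.002, 0.004]
ft_force: [0.3, 1.1, 0.8]
grip_width: 0.0768
finger_force: 0.0
```

```bash
python3 snap.py g2; python3 - <<'E'
from h import *
im=L("g2");print(im["st"]["eef_pos"])
m=mask(im,(0,150,40),(8,255,255))|mask(im,(172,150,40),(180,255,255))
b=blobs(m,100,(180,100,400,350));print(b,plane(im,b[0][0],.062))
print(proj(im,[.5036,.3412,.062]))
e=ell(im,(8,60,60),(25,220,255),(150,60,420,380));print("corkish",e,plane(im,e[0],.01))
E
```

```text
[0.50384319 0.34221982 0.32492335]
[(array([277.7, 200.3]), [256, 180, 44, 42, 1431]), (array([277.9, 170.5]), [258, 166, 41, 14, 197])] [0.50182821 0.34124735 0.062     ]
[[277.6368697  202.62019343]]
corkish (array([277.43170166, 187.91123962]), array([71.5, 75.2])) [0.50459279 0.3406777  0.01      ]
```

>>> {"name": "apply_moves", "arguments": {
  "steps": [
    {"travel": [-17.5, -34.4, 0], "roll": 0, "jaw": 0.8},
    {"travel": [-17.5, -34.4, 0], "roll": 0, "jaw": 0.8},
    {"travel": [-17.5, -34.4, 0], "roll": 0, "jaw": 0.8},
    {"travel": [-17.5, -34.4, 0], "roll": 0, "jaw": 0.8},
    {"travel": [-17.5, -34.4, 0], "roll": 0, "jaw": 0.8},
    {"travel": [-17.5, -34.4, 0], "roll": 0, "jaw": 0.8},
    {"travel": [-17.5, -34.4, 0], "roll": 0, "jaw": 0.8},
    {"travel": [-17.5, -34.4, 0], "roll": 0, "jaw": 0.8},
    {"travel": [-17.5, -34.4, 0], "roll": 0, "jaw": 0.8},
    {"travel": [-17.5, -34.4, 0], "roll": 0, "jaw": 0.8},
    {"travel": [0, 0, 0], "roll": 0, "jaw": 0.8},
    {"travel": [0, 0, 0], "roll": 0, "jaw": 0.8}
  ]
}}

```text
clock: 10.4
eef_pos: [0.6786, -0.0027, 0.3194]
orientation: [-0.001, 1.0, 0.0, -0.002]
ft_force: [-0.4, 0.2, -0.4]
grip_width: 0.077
finger_force: 0.0
```

```bash
python3 snap.py w1; python3 - <<'E'
from h import *
im=L("w1");print(im["st"]["eef_pos"],im["st"]["orientation"])
e=ell(im,(0,0,0),(180,255,40),(215,140,360,247));print(e,plane(im,e[0],.062),proj(im,[.6783,-.0022,.062]))
E
```

```text
[ 0.67840247 -0.00160805  0.31972912] [-1.26804273e-03  9.99998030e-01  3.52985879e-04 -1.48566584e-03]
(array([278.97589111, 216.35969543]), array([64. , 64.6])) [ 0.68251319 -0.00415244  0.062     ] [[281.69955791 210.73025168]]
```

Red sits within about 2 mm of the cork centre. Now gripping the white jar.

>>> {"name": "apply_moves", "arguments": {
  "steps": [
    {"travel": [-2, -1.5, 35], "roll": 0, "jaw": 0.8},
    {"travel": [0, 0, 35], "roll": 0, "jaw": 0.8},
    {"travel": [0, 0, 35], "roll": 0, "jaw": 0.8},
    {"travel": [0, 0, 25], "roll": 0, "jaw": 0.8},
    {"travel": [0, 0, 7], "roll": 0, "jaw": 0.8},
    {"travel": [0, 0, 0], "roll": 0, "jaw": 0.8},
    {"travel": [0, 0, 0], "roll": 0, "jaw": -1},
    {"travel": [0, 0, 0], "roll": 0, "jaw": -1},
    {"travel": [0, 0, 0], "roll": 0, "jaw": -1},
    {"travel": [0, 0, 0], "roll": 0, "jaw": -1},
    {"travel": [0, 0, 0], "roll": 0, "jaw": -1}
  ],
  "grip_force": 35
}}

```text
clock: 11.55
eef_pos: [0.6822, -0.0032, 0.1875]
orientation: [-0.002, 1.0, 0.0, 0.002]
ft_force: [-1.2, 1.7, 7.2]
grip_width: 0.0515
finger_force: 37.3
```

>>> {"name": "apply_moves", "arguments": {
  "steps": [
    {"travel": [0, 0, -15], "roll": 0, "jaw": -1},
    {"travel": [0, 0, -30], "roll": 0, "jaw": -1},
    {"travel": [0, 0, -30], "roll": 0, "jaw": -1},
    {"travel": [0, 20, -15], "roll": 0, "jaw": -1},
    {"travel": [22, 32.4, 0], "roll": 0, "jaw": -1},
    {"travel": [22, 32.4, 0], "roll": 0, "jaw": -1},
    {"travel": [22, 32.4, 0], "roll": 0, "jaw": -1},
    {"travel": [22, 32.4, 0], "roll": 0, "jaw": -1},
    {"travel": [22, 32.4, 0], "roll": 0, "jaw": -1},
    {"travel": [22, 32.4, 0], "roll": 0, "jaw": -1},
    {"travel": [22, 32.4, 0], "roll": 0, "jaw": -1},
    {"travel": [0, 0, 0], "roll": 0, "jaw": -1}
  ]
}}

```text
clock: 12.75
eef_pos: [0.5232, 0.2472, 0.275]
orientation: [-0.004, 1.0, 0.001, -0.001]
ft_force: [-0.4, -1.1, -1.3]
grip_width: 0.0511
finger_force: 37.0
```

>>> {"name": "apply_moves", "arguments": {
  "steps": [
    {"travel": [0, 0, 0], "roll": 0, "jaw": -1},
    {"travel": [0, 0, 25], "roll": 0, "jaw": -1},
    {"travel": [0, 0, 25], "roll": 0, "jaw": -1},
    {"travel": [0, 0, 10], "roll": 0, "jaw": -1},
    {"travel": [0, 0, 0], "roll": 0, "jaw": -1},
    {"travel": [0, 0, 0], "roll": 0, "jaw": -1}
  ]
}}

```text
clock: 13.35
eef_pos: [0.5268, 0.2427, 0.2154]
orientation: [-0.001, 1.0, 0.0, 0.0]
ft_force: [0.5, -0.3, -1.9]
grip_width: 0.0511
finger_force: 37.0
```

>>> {"name": "apply_moves", "arguments": {
  "steps": [
    {"travel": [0.5, 1, 8], "roll": 0, "jaw": -1},
    {"travel": [0, 0, 7], "roll": 0, "jaw": -1},
    {"travel": [0, 0, 2], "roll": 0, "jaw": -1},
    {"travel": [0, 0, 1], "roll": 0, "jaw": -1},
    {"travel": [0, 0, 1], "roll": 0, "jaw": -1},
    {"travel": [0, 0, 0], "roll": 0, "jaw": -1}
  ]
}}

```text
clock: 13.95
eef_pos: [0.5258, 0.2441, 0.1975]
orientation: [-0.002, 1.0, -0.0, -0.0]
ft_force: [-9.0, -3.0, 14.2]
grip_width: 0.0513
finger_force: 38.5
```

>>> {"name": "apply_moves", "arguments": {
  "steps": [
    {"travel": [0, 0, -1], "roll": 0, "jaw": 0.7},
    {"travel": [0, 0, 0], "roll": 0, "jaw": 0.7},
    {"travel": [0, 0, 0], "roll": 0, "jaw": 0.7},
    {"travel": [0, 0, 0], "roll": 0, "jaw": 0.7},
    {"travel": [0, 0, -20], "roll": 0, "jaw": 0.7},
    {"travel": [0, 0, -40], "roll": 0, "jaw": 0.7},
    {"travel": [0, 0, -40], "roll": 0, "jaw": 0},
    {"travel": [0, 0, -40], "roll": 0, "jaw": 0},
    {"travel": [0, 0, -40], "roll": 0, "jaw": 0},
    {"travel": [0, 0, -10], "roll": 0, "jaw": 0},
    {"travel": [0, 0, 0], "roll": 0, "jaw": 0},
    {"travel": [0, 0, 0], "roll": 0, "jaw": 0}
  ]
}}

```text
clock: 15.15
eef_pos: [0.5254, 0.2439, 0.3852]
orientation: [-0.002, 1.0, -0.0, -0.001]
ft_force: [-0.2, 0.8, -0.5]
grip_width: 0.0427
finger_force: 0.0
```

```bash
python3 snap.py g3; python3 - <<'E'
from h import *
im=L("g3");print(im["st"]["eef_pos"])
for h,p in((.072,(.526,.2438)),(.01,(.526,.2438)),(.062,(.5036,.3412))): print(proj(im,[*p,h]))
E
```

```text
[0.52521767 0.243851   0.38427507]
[[281.3942442  193.22221393]]
[[281.45062995 179.58932893]]
[[391.0476093 166.3705331]]
```

View pics/g3.png

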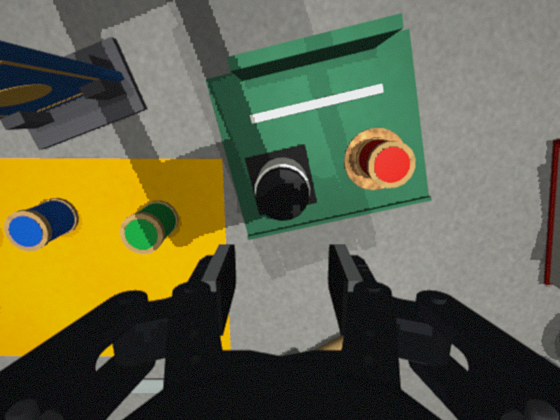

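White lid is at (283,193) against a predicted (281,193), and the red spool is on the cork, so both are good. Next, the board.

>>> {"name": "apply_moves", "arguments": {
  "steps": [
    {"travel": [11, -33, -8], "roll": 0, "jaw": 0},
    {"travel": [11, -33, -8], "roll": 0, "jaw": 0},
    {"travel": [11, -33, -8], "roll": 0, "jaw": 0},
    {"travel": [11, -33, -8], "roll": 0, "jaw": 0},
    {"travel": [11, -33, -8], "roll": 0, "jaw": 0},
    {"travel": [0, 0, 0], "roll": 0, "jaw": 0},
    {"travel": [0, 0, 0], "roll": 0, "jaw": 0},
    {"travel": [0, 0, 0], "roll": 0, "jaw": 0}
  ]
}}

```text
clock: 16.0
eef_pos: [0.4712, 0.0793, 0.4251]
orientation: [-0.002, 1.0, 0.0, -0.001]
ft_force: [-0.4, 0.3, 0.7]
grip_width: 0.0427
finger_force: 0.0
```

```bash
python3 snap.py b1
```

>>> {"name": "apply_moves", "arguments": {
  "steps": [
    {"travel": [0, -35, 0], "roll": 0, "jaw": 0},
    {"travel": [0, -35, 0], "roll": 0, "jaw": 0},
    {"travel": [0, -30, 0], "roll": 0, "jaw": 0},
    {"travel": [0, 0, 0], "roll": 0, "jaw": 0},
    {"travel": [0, 0, 0], "roll": 0, "jaw": 0},
    {"travel": [0, 0, 0], "roll": 0, "jaw": 0}
  ]
}}

```text
clock: 16.65
eef_pos: [0.4717, -0.0201, 0.4262]
orientation: [-0.002, 1.0, 0.0, -0.0]
ft_force: [0.9, 0.1, 0.8]
grip_width: 0.0427
finger_force: 0.0
```

```bash
python3 snap.py b2; python3 - <<'E'
from h import *
np.set_printoptions(precision=4,suppress=True)
B=[L("b1"),L("b2")];out=[]
for im in B:
    m=mask(im,(100,120,100),(115,255,255)); n,l,s,c=cv2.connectedComponentsWithStats(m);i=1+np.argmax(s[1:,4]);
    ct=max(cv2.findContours((l==i).astype(np.uint8),cv2.RETR_EXTERNAL,cv2.CHAIN_APPROX_NONE)[0],key=len)
    b=cv2.boxPoints(cv2.minAreaRect(ct)); print(im["st"]["eef_pos"],s[i],b.round(1).tolist()); P=np.array([plane(im,p,.16) for p in b]);print(P[:,:2].tolist(),P.mean(0))
a=np.hstack([cv2.resize(im["color"],(400,300)) for im in B]);cv2.imwrite("pics/b12.png",a[:,:,::-1])
E
```

```text
[0.4712 0.0795 0.4253] [153 166  66  31 594] [[152.1999969482422, 188.8000030517578], [217.60000610351562, 164.89999389648438], [220.60000610351562, 173.1999969482422], [155.1999969482422, 197.10000610351562]]
[[0.4569998124467653, -0.014337541785800476], [0.4394444579281038, 0.033968111377585875], [0.44540068277551165, 0.03585193908214245], [0.46319016731912377, -0.01274314761657551]] [0.4513 0.0107 0.16  ]
[ 0.4717 -0.02    0.4264] [ 300  137  138   57 1492] [[297.6000061035156, 183.1999969482422], [434.6000061035156, 135.8000030517578], [438.0, 145.6999969482422], [301.0, 193.10000610351562]]
[[0.4537751156288966, -0.008137399913721212], [0.4196217122998169, 0.08709848792996348], [0.42643067017584046, 0.09036037246032308], [0.46112169315101326, -0.005518062018849442]] [0.4402 0.041  0.16  ]
```

View pics/b12.png

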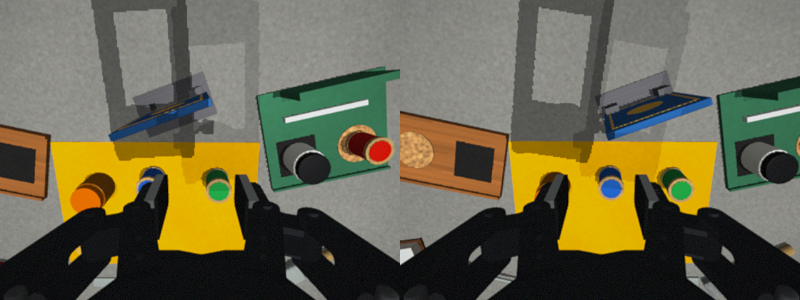

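Both views show the board's top edge: left panel (112,137)–(210,98), right panel (607,137)–(712,100), partly in shadow. I'll relax the mask and triangulate the ends.

```bash
python3 - <<'E'
from h import *
np.set_printoptions(precision=4,suppress=True)
B=[L("b1"),L("b2")];E=[]
for im,roi in zip(B,[(140,120,310,205),(280,120,450,205)]):
    m=mask(im,(98,120,62),(118,255,255));k=np.zeros_like(m);x0,y0,x1,y1=roi;k[y0:y1,x0:x1]=255
    m=cv2.morphologyEx(m&k,cv2.MORPH_CLOSE,np.ones((3,3)))
    ct=max(cv2.findContours(m,cv2.RETR_EXTERNAL,cv2.CHAIN_APPROX_NONE)[0],key=cv2.contourArea)
    b=cv2.boxPoints(cv2.minAreaRect(ct)); b=b[np.argsort(b[:,0])];e=[b[:2].mean(0),b[2:].mean(0)];E.append(e)
    print(b.round(1).tolist(),cv2.contourArea(ct))
    P=[plane(im,p,.16) for p in e];print(P,np.linalg.norm(P[1]-P[0]),np.mean(P,0),np.degrees(np.arctan2(*(P[1]-P[0])[[1,0]])))
T=[tri([(B[0],E[0][i]),(B[1],E[1][i])]) for i in(0,1)];print(T,np.linalg.norm(T[1]-T[0]),np.mean(T,0))
o=np.zeros((600,640,3),np.uint8);o[:300]=cv2.resize(B[0]["color"][115:205,140:332],(640,300));o[300:]=cv2.resize(B[1]["color"][115:205,270:462],(640,300));cv2.imwrite("pics/bc.png",o[:,:,::-1])
E
```

```text
[[148.89999389648438, 179.89999389648438], [155.8000030517578, 198.6999969482422], [290.29998779296875, 128.0], [297.20001220703125, 146.8000030517578]] 1530.5
[array([ 0.4573, -0.0143,  0.16  ]), array([0.42 , 0.088, 0.16 ])] 0.10882393823719572 [0.4387 0.0369 0.16  ] 110.04131343070266
[[286.3999938964844, 180.39999389648438], [291.1000061035156, 196.0], [434.6000061035156, 135.3000030517578], [439.29998779296875, 150.89999389648438]] 1595.0
[array([ 0.4575, -0.0145,  0.16  ]), array([0.4246, 0.0894, 0.16  ])] 0.1089891825726255 [0.4411 0.0374 0.16  ] 107.54150526886612
[array([ 0.4576, -0.0145,  0.1593]), array([0.4221, 0.0878, 0.1635])] 0.10835734913474485 [0.4398 0.0366 0.1614]
```

View pics/bc.png

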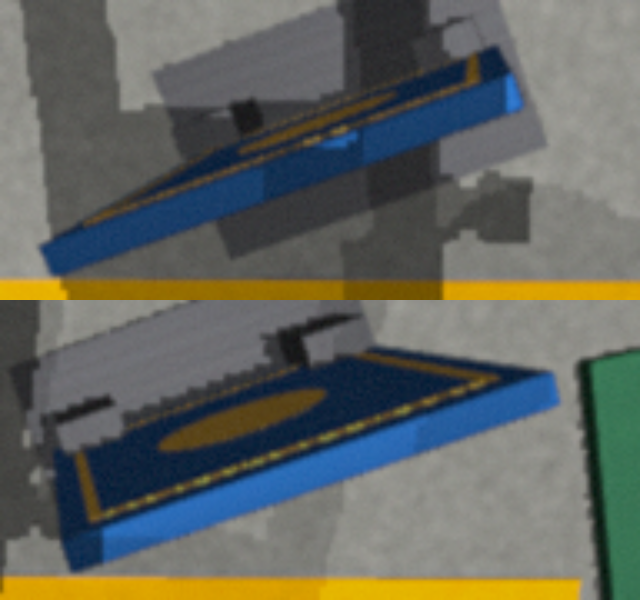

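```bash
python3 - <<'E'
from h import *
np.set_printoptions(precision=4,suppress=True)
B=[L("b1"),L("b2")]
E=[[(154.4,193),(293.6,142.6)],[(289.8,191.2),(436.8,141.7)]]
for im,e in zip(B,E):
    P=[plane(im,p,.16) for p in e];print(P,np.linalg.norm(P[1]-P[0]),np.mean(P,0),np.degrees(np.arctan2(*(P[1]-P[0])[[1,0]])))
T=[tri([(B[0],E[0][i]),(B[1],E[1][i])]) for i in(0,1)];print(T,np.linalg.norm(T[1]-T[0]),np.mean(T,0))
E
```

```text
[array([ 0.4601, -0.013 ,  0.16  ]), array([0.4236, 0.0879, 0.16  ])] 0.10734111401359699 [0.4419 0.0374 0.16  ] 109.88268245961812
[array([ 0.4597, -0.0138,  0.16  ]), array([0.4237, 0.0892, 0.16  ])] 0.10904729846727987 [0.4417 0.0377 0.16  ] 109.31038363846694
[array([ 0.4603, -0.0137,  0.1583]), array([0.4234, 0.0878, 0.163 ])] 0.10810314497501873 [0.4419 0.037  0.1606]
```

>>> {"name": "apply_moves", "arguments": {
  "steps": [
    {"travel": [0, 0, 0], "roll": 7.8, "jaw": 0},
    {"travel": [0, 0, 0], "roll": 7.8, "jaw": 0},
    {"travel": [0, 0, 0], "roll": 7.8, "jaw": 0},
    {"travel": [0, 0, 0], "roll": 7.8, "jaw": 0},
    {"travel": [0, 0, 0], "roll": 7.8, "jaw": 0},
    {"travel": [0, 0, 0], "roll": 7.8, "jaw": 0},
    {"travel": [0, 0, 0], "roll": 7.8, "jaw": 0},
    {"travel": [0, 0, 0], "roll": 7.8, "jaw": 0},
    {"travel": [0, 0, 0], "roll": 8, "jaw": 0},
    {"travel": [32, -4.4, 0], "roll": 0, "jaw": 0},
    {"travel": [32, -4.4, 0], "roll": 0, "jaw": 0},
    {"travel": [0, 0, 0], "roll": 0, "jaw": 0}
  ]
}}

```text
clock: 17.9
eef_pos: [0.4404, 0.0393, 0.4267]
orientation: [0.574, 0.819, 0.0, -0.001]
ft_force: [0.6, -0.8, 0.0]
grip_width: 0.0424
finger_force: 0.0
```

>>> {"name": "apply_moves", "arguments": {
  "steps": [
    {"travel": [0, 0, 25], "roll": 0, "jaw": 0},
    {"travel": [0, 0, 25], "roll": 0, "jaw": 0},
    {"travel": [0, 0, 25], "roll": 0, "jaw": 0},
    {"travel": [0, 0, 0], "roll": 0, "jaw": 0},
    {"travel": [0, 0, 0], "roll": 0, "jaw": 0}
  ]
}}

```text
clock: 18.4
eef_pos: [0.4416, 0.0364, 0.3519]
orientation: [0.575, 0.818, -0.0, -0.0]
ft_force: [0.3, 0.0, 0.9]
grip_width: 0.0427
finger_force: 0.0
```

```bash
python3 snap.py b3; python3 - <<'E'
from h import *
im=L("b3");s=im["st"];print(s["eef_pos"],s["joint_pos"]);print(R.from_quat(s["orientation"]).as_matrix().round(3))
c=np.array([.4418,.0375,.16]);a=np.radians(19.6)
u=np.array([-np.sin(a),np.cos(a),0]);n=np.array([np.cos(a),np.sin(a),0])
print(proj(im,[c+u*i*.055+n*j*.004 for i in(-1,1) for j in(-1,1)]))
E
```

```text
[0.44199712 0.03635282 0.35293521] [-3.36324540e-02 -2.78440285e-01  1.97153113e+00 -2.68052317e-05
  1.44734210e+00 -3.79447510e-01]
[[-0.339  0.941  0.001]
 [ 0.941  0.339 -0.   ]
 [-0.     0.001 -1.   ]]
[[275.62710716 334.42041127]
 [289.73420096 334.46691738]
 [275.34076494 137.04292782]
 [292.02495611 137.10209446]]
```

View pics/b3.png

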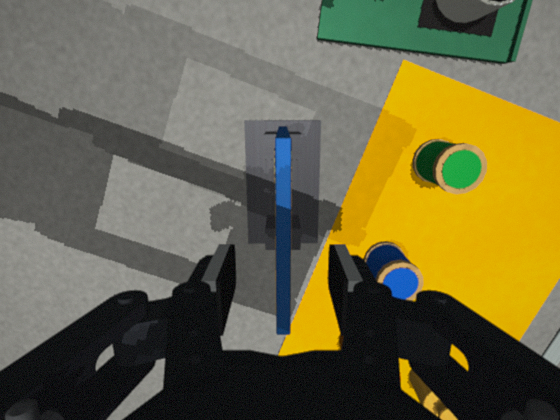

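The board's top edge runs straight down the image from (283,137) to (283,334), aligned and centred between the fingers. Descending and gripping.

>>> {"name": "apply_moves", "arguments": {
  "steps": [
    {"travel": [1, 0, 25], "roll": 0, "jaw": 0},
    {"travel": [0, 0, 20], "roll": 0, "jaw": 0},
    {"travel": [0, 0, 9], "roll": 0, "jaw": 0},
    {"travel": [0, 0, 0], "roll": 0, "jaw": 0},
    {"travel": [0, 0, 0], "roll": 0, "jaw": -1},
    {"travel": [0, 0, 0], "roll": 0, "jaw": -1},
    {"travel": [0, 0, 0], "roll": 0, "jaw": -1},
    {"travel": [0, 0, 0], "roll": 0, "jaw": -1},
    {"travel": [0, 0, 0], "roll": 0, "jaw": -1},
    {"travel": [0, 0, 0], "roll": 0, "jaw": -1}
  ],
  "grip_force": 50
}}

```text
clock: 19.45
eef_pos: [0.4419, 0.037, 0.2993]
orientation: [0.575, 0.818, 0.001, 0.001]
ft_force: [-0.4, -0.0, 6.2]
grip_width: 0.0073
finger_force: 49.9
```

>>> {"name": "apply_moves", "arguments": {
  "steps": [
    {"travel": [0, 0, -10], "roll": 0, "jaw": -1},
    {"travel": [0, 0, -20], "roll": 0, "jaw": -1},
    {"travel": [0, 0, -30], "roll": 0, "jaw": -1},
    {"travel": [0, 0, -30], "roll": 0, "jaw": -1},
    {"travel": [0, 0, -30], "roll": 0, "jaw": -1},
    {"travel": [0, 0, 0], "roll": 6.7, "jaw": -1},
    {"travel": [0, 0, 0], "roll": 0, "jaw": -1}
  ]
}}

```text
clock: 20.15
eef_pos: [0.4414, 0.0371, 0.4193]
orientation: [0.623, 0.782, 0.001, 0.001]
ft_force: [-1.0, -0.1, -1.7]
grip_width: 0.0078
finger_force: 49.2
```

>>> {"name": "apply_moves", "arguments": {
  "steps": [
    {"travel": [10, 2, 0], "roll": 0, "jaw": -1},
    {"travel": [20, 4.2, 0], "roll": 0, "jaw": -1},
    {"travel": [27, 5.7, 0], "roll": 0, "jaw": -1},
    {"travel": [27, 5.7, 0], "roll": 0, "jaw": -1},
    {"travel": [27, 5.7, 0], "roll": 0, "jaw": -1},
    {"travel": [27, 5.7, 0], "roll": 0, "jaw": -1},
    {"travel": [27, 5.7, 0], "roll": 0, "jaw": -1},
    {"travel": [27, 5.7, 0], "roll": 0, "jaw": -1},
    {"travel": [20, 4.3, 0], "roll": 0, "jaw": -1},
    {"travel": [15, 3.2, 0], "roll": 0, "jaw": -1},
    {"travel": [5.5, 1.1, 0], "roll": 0, "jaw": -1},
    {"travel": [0, 0, 0], "roll": 0, "jaw": -1}
  ]
}}

```text
clock: 21.35
eef_pos: [0.4361, 0.2751, 0.4171]
orientation: [0.621, 0.784, -0.001, -0.0]
ft_force: [0.9, -1.4, -1.8]
grip_width: 0.0078
finger_force: 49.1
```

```bash
python3 snap.py b4; cat > tp.py <<'E'
from h import *
from bench import observe
s=observe();p=s["eef_pos"];M=R.from_quat(s["orientation"]).as_matrix()
d=p[:2]-np.array([.4856,.2858]);a=np.radians(13.1);c,n=np.cos(a),np.sin(a)
print("tray xy",(np.array([c*d[0]+n*d[1],-n*d[0]+c*d[1]])*1e3).round(1),"z",p[2].round(4),"yaw y",np.degrees(np.arctan2(M[1,1],M[0,1])).round(2),"F",s["ft_force"].round(1),"w",s["grip_width"].round(4),"t",s["clock"])
E
python3 tp.py
```

```text
Traceback (most recent call last):
  File "tp.py", line 5, in <module>
    print("tray xy",(np.array([c*d[0]+n*d[1],-n*d[0]+c*d[1]])*1e3).round(1),"z",p[2].round(4),"yaw y",np.degrees(np.arctan2(M[1,1],M[0,1])).round(2),"F",s["ft_force"].round(1),"w",s["grip_width"].round(4),"t",s["clock"])
                                                                                                                                                                                    ^^^^^^^^^^^^^^^^^^^^^
AttributeError: 'float' object has no attribute 'round'
```

View pics/b4.png

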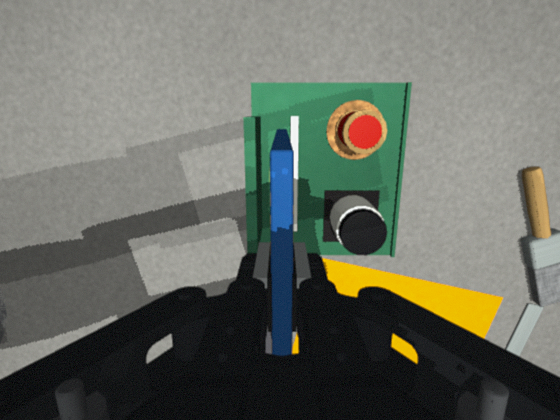

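The board hangs at (283,130–350), between the backrest (253) and the strip (295) and parallel to both. Lowering.

>>> {"name": "apply_moves", "arguments": {
  "steps": [
    {"travel": [0, 0, 0], "roll": 0, "jaw": -1},
    {"travel": [0, 0, 25], "roll": 0, "jaw": -1},
    {"travel": [0, 0, 30], "roll": 0, "jaw": -1},
    {"travel": [0, 0, 20], "roll": 0, "jaw": -1},
    {"travel": [0, 0, 15], "roll": 0, "jaw": -1},
    {"travel": [0, 0, 0], "roll": 0, "jaw": -1},
    {"travel": [0, 0, 0], "roll": 0, "jaw": -1}
  ]
}}

```text
clock: 22.1
eef_pos: [0.4367, 0.2744, 0.3284]
orientation: [0.622, 0.783, 0.0, 0.0]
ft_force: [0.4, 0.2, -1.0]
grip_width: 0.0075
finger_force: 49.0
```

```bash
sed -i 's/s\["grip_width"\].round(4)/round(s["grip_width"],4)/' tp.py; python3 tp.py
```

```text
tray xy [-50.2  -0.1] z 0.3284 yaw y 13.05 F [ 0.4  0.2 -1. ] w 0.0075 t 22.1
```

>>> {"name": "apply_moves", "arguments": {
  "steps": [
    {"travel": [0, 0, 12], "roll": 0, "jaw": -1},
    {"travel": [0, 0, 10], "roll": 0, "jaw": -1},
    {"travel": [0, 0, 3], "roll": 0, "jaw": -1},
    {"travel": [0, 1, 0], "roll": 0, "jaw": -1},
    {"travel": [0, 1, 0], "roll": 0, "jaw": -1},
    {"travel": [0, 0, 0], "roll": 0, "jaw": -1}
  ]
}}

```text
clock: 22.7
eef_pos: [0.4386, 0.2752, 0.3032]
orientation: [0.622, 0.783, 0.0, 0.0]
ft_force: [0.4, -0.2, -0.6]
grip_width: 0.0075
finger_force: 49.1
```

```bash
python3 tp.py
```

```text
tray xy [-48.2   0.3] z 0.3032 yaw y 13.08 F [ 0.4 -0.2 -0.6] w 0.0075 t 22.7
```

>>> {"name": "apply_moves", "arguments": {
  "steps": [
    {"travel": [0, 0.7, 0], "roll": 0, "jaw": -1},
    {"travel": [0, 0.7, 0], "roll": 0, "jaw": -1},
    {"travel": [0, 0, 0], "roll": 0, "jaw": -1},
    {"travel": [0, 0, 0], "roll": 0, "jaw": -1}
  ]
}}

```text
clock: 23.1
eef_pos: [0.4397, 0.2754, 0.3027]
orientation: [0.622, 0.783, 0.0, -0.0]
ft_force: [0.2, 0.6, -1.2]
grip_width: 0.0078
finger_force: 49.1
```

```bash
python3 tp.py
```

```text
tray xy [-47.1   0.2] z 0.3027 yaw y 13.07 F [ 0.2  0.6 -1.2] w 0.0078 t 23.1
```

>>> {"name": "apply_moves", "arguments": {
  "steps": [
    {"travel": [0, 0.5, 0], "roll": 0, "jaw": -1},
    {"travel": [0, 0.5, 0], "roll": 0, "jaw": -1},
    {"travel": [0, 0, 0], "roll": 0, "jaw": -1},
    {"travel": [0, 0, 0], "roll": 0, "jaw": -1}
  ]
}}

```text
clock: 23.5
eef_pos: [0.4407, 0.2756, 0.3027]
orientation: [0.622, 0.783, -0.0, -0.0]
ft_force: [0.9, -0.1, -0.1]
grip_width: 0.0073
finger_force: 49.1
```

```bash
python3 tp.py
```

```text
tray xy [-46.1   0.2] z 0.3027 yaw y 13.08 F [ 0.9 -0.1 -0.1] w 0.0073 t 23.5
```

>>> {"name": "apply_moves", "arguments": {
  "steps": [
    {"travel": [0, 0.5, 0], "roll": 0, "jaw": -1},
    {"travel": [0, 0.5, 0], "roll": 0, "jaw": -1},
    {"travel": [0, 0, 0], "roll": 0, "jaw": -1},
    {"travel": [0, 0, 0], "roll": 0, "jaw": -1}
  ]
}}

```text
clock: 23.9
eef_pos: [0.4416, 0.2758, 0.3026]
orientation: [0.622, 0.783, -0.0, -0.0]
ft_force: [-1.5, -0.2, -2.0]
grip_width: 0.0077
finger_force: 49.2
```

```bash
python3 tp.py
```

```text
tray xy [-45.1   0.2] z 0.3026 yaw y 13.08 F [-1.5 -0.2 -2. ] w 0.0077 t 23.9
```

>>> {"name": "apply_moves", "arguments": {
  "steps": [
    {"travel": [0, 0.6, 0], "roll": 0, "jaw": -1},
    {"travel": [0, 0, 0], "roll": 0, "jaw": -1},
    {"travel": [0, 0, 0], "roll": 0, "jaw": -1}
  ]
}}

```text
clock: 24.2
eef_pos: [0.4421, 0.2759, 0.3026]
orientation: [0.622, 0.783, -0.0, -0.0]
ft_force: [-2.5, -1.1, 0.3]
grip_width: 0.0075
finger_force: 49.2
```

```bash
python3 tp.py
```

```text
tray xy [-44.7   0.2] z 0.3026 yaw y 13.08 F [-2.5 -1.1  0.3] w 0.0075 t 24.2
```

>>> {"name": "apply_moves", "arguments": {
  "steps": [
    {"travel": [0, -0.3, 1], "roll": 0, "jaw": -1},
    {"travel": [0, 0, 1], "roll": 0, "jaw": -1},
    {"travel": [0, 0, 1], "roll": 0, "jaw": -1},
    {"travel": [0, 0, 0], "roll": 0, "jaw": -1}
  ]
}}

```text
clock: 24.6
eef_pos: [0.4418, 0.2759, 0.2993]
orientation: [0.622, 0.783, -0.0, -0.0]
ft_force: [-1.6, -0.5, -1.7]
grip_width: 0.0074
finger_force: 49.0
```

```bash
python3 tp.py
```

```text
tray xy [-44.9   0.2] z 0.2993 yaw y 13.08 F [-1.6 -0.5 -1.7] w 0.0074 t 24.6
```

>>> {"name": "apply_moves", "arguments": {
  "steps": [
    {"travel": [0, 0, 0.7], "roll": 0, "jaw": -1},
    {"travel": [0, 0, 0.7], "roll": 0, "jaw": -1},
    {"travel": [0, 0, 0], "roll": 0, "jaw": -1}
  ]
}}

```text
clock: 24.9
eef_pos: [0.4421, 0.276, 0.2993]
orientation: [0.622, 0.783, 0.0, 0.0]
ft_force: [-4.7, -1.9, 7.6]
grip_width: 0.0072
finger_force: 50.3
```

```bash
python3 tp.py
```

```text
tray xy [-44.6   0.3] z 0.2993 yaw y 13.08 F [-4.7 -1.9  7.6] w 0.0072 t 24.9
```

>>> {"name": "apply_moves", "arguments": {
  "steps": [
    {"travel": [0, -0.5, -0.8], "roll": 0, "jaw": -1},
    {"travel": [0, -3, 0], "roll": 0, "jaw": -0.39},
    {"travel": [0, -4, 0], "roll": 0, "jaw": -0.39},
    {"travel": [0, -4, 0], "roll": 0, "jaw": -0.39},
    {"travel": [0, -3, 0], "roll": 0, "jaw": -0.39},
    {"travel": [0, -3, 0], "roll": 0, "jaw": -0.39},
    {"travel": [0, -2, 0], "roll": 0, "jaw": -0.39},
    {"travel": [0, -2, 0], "roll": 0, "jaw": -0.39},
    {"travel": [0, -2, 0], "roll": 0, "jaw": -0.39},
    {"travel": [0, 0, 0], "roll": 0, "jaw": -0.39}
  ]
}}

```text
clock: 25.9
eef_pos: [0.4188, 0.2705, 0.299]
orientation: [0.622, 0.783, -0.0, -0.0]
ft_force: [-0.1, 0.5, 0.6]
grip_width: 0.0262
finger_force: 0.1
```

```bash
python3 tp.py; python3 - <<'E'
from bench import vision
import cv2,numpy as np
a=vision.get_image("side")["color"][110:230,150:310];b=vision.get_image("scene")["color"][85:205,230:390]
cv2.imwrite("pics/t1.png",np.hstack([cv2.resize(x,(400,300),interpolation=cv2.INTER_CUBIC) for x in(a,b)])[:,:,::-1])
E
```

```text
tray xy [-68.5   0.3] z 0.299 yaw y 13.08 F [-0.1  0.5  0.6] w 0.0262 t 25.9
```

View pics/t1.png

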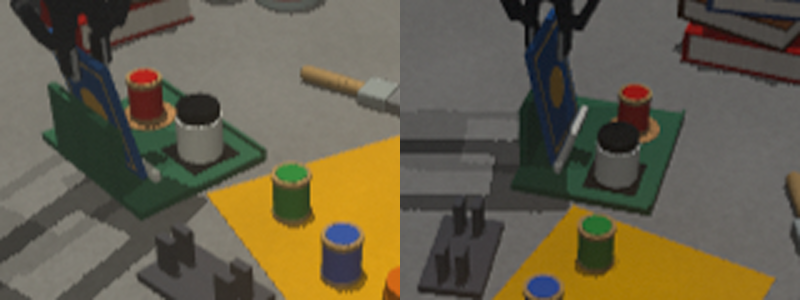

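Side (left) and scene (right) crops show the board tilting back between the fingers, foot at the strip (about (150,170) left). Continuing.

>>> {"name": "apply_moves", "arguments": {
  "steps": [
    {"travel": [0, -2, 0], "roll": 0, "jaw": -0.39},
    {"travel": [0, -2, 0], "roll": 0, "jaw": -0.39},
    {"travel": [0, -2, 0], "roll": 0, "jaw": -0.39},
    {"travel": [0, -2, 0], "roll": 0, "jaw": -0.39},
    {"travel": [0, -2, 0], "roll": 0, "jaw": -0.39},
    {"travel": [0, -2, 0], "roll": 0, "jaw": -0.39},
    {"travel": [0, -2, 0], "roll": 0, "jaw": -0.39},
    {"travel": [0, -2, 0], "roll": 0, "jaw": -0.39},
    {"travel": [0, -1.5, 0], "roll": 0, "jaw": -0.39},
    {"travel": [0, 0, 0], "roll": 0, "jaw": -0.39},
    {"travel": [0, 0, 0], "roll": 0, "jaw": -0.39}
  ]
}}

```text
clock: 27.1
eef_pos: [0.402, 0.2666, 0.2992]
orientation: [0.622, 0.783, 0.0, 0.0]
ft_force: [0.3, -0.1, 0.2]
grip_width: 0.0261
finger_force: 0.0
```

```bash
python3 tp.py
```

```text
tray xy [-85.8   0.3] z 0.2992 yaw y 13.08 F [ 0.3 -0.1  0.2] w 0.0261 t 27.1
```

>>> {"name": "apply_moves", "arguments": {
  "steps": [
    {"travel": [0, 0, 0], "roll": 0, "jaw": -0.1},
    {"travel": [0, 0, 0], "roll": 0, "jaw": -0.1},
    {"travel": [0, 0, -10], "roll": 0, "jaw": -0.1},
    {"travel": [0, 0, -25], "roll": 0, "jaw": -0.1},
    {"travel": [0, 0, -35], "roll": 0, "jaw": -0.1},
    {"travel": [0, 0, -35], "roll": 0, "jaw": -0.1},
    {"travel": [0, 0, -25], "roll": 0, "jaw": -0.1},
    {"travel": [0, 20, 0], "roll": 0, "jaw": -0.1},
    {"travel": [0, 20, 0], "roll": 0, "jaw": -0.1},
    {"travel": [0, 0, 0], "roll": 0, "jaw": -0.1},
    {"travel": [0, 0, 0], "roll": 0, "jaw": -0.1}
  ]
}}

```text
clock: 28.2
eef_pos: [0.441, 0.2756, 0.4293]
orientation: [0.622, 0.783, -0.0, -0.0]
ft_force: [-0.3, -0.9, -0.1]
grip_width: 0.0386
finger_force: 0.0
```

```bash
python3 tp.py; python3 snap.py b5; python3 - <<'E'
from h import *
from bench import vision
im=L("b5");S=vision.get_image("side");pickle.dump(S,open("side5.pkl","wb"))
o=np.array([.4856,.2858,0]);a=np.radians(13.1);M=np.array([[np.cos(a),-np.sin(a)],[np.sin(a),np.cos(a)]])
T=lambda x,y,z:[*(o[:2]+M@np.array([x,y])/1e3),z/1e3]
# predicted top edge ends (front) if centred: front foot x -41.6, lean .3
print("pred top ends",proj(im,[T(-41.6-44.3-4,y,10+144.5) for y in(-55,55)]).round(1).tolist(),"foot",proj(im,[T(-41.6,y,12.4) for y in(-55,55)]).round(1).tolist())
a=S["color"][110:215,155:295]
o=np.zeros((600,560,3),np.uint8);o[:420]=im["color"];o[420:,:240]=cv2.resize(a,(240,180));
o=np.hstack([im["color"],np.vstack([cv2.resize(a,(240,180)),np.zeros((240,240,3),np.uint8)])]);cv2.imwrite("pics/b5v.png",o[:,:,::-1])
E
```

```text
tray xy [-45.8   0.2] z 0.4293 yaw y 13.06 F [-0.3 -0.9 -0.1] w 0.0386 t 28.2
pred top ends [[227.5, 269.5], [220.7, 130.5]] foot [[285.3, 216.5], [285.4, 124.0]]
```

View pics/b5v.png

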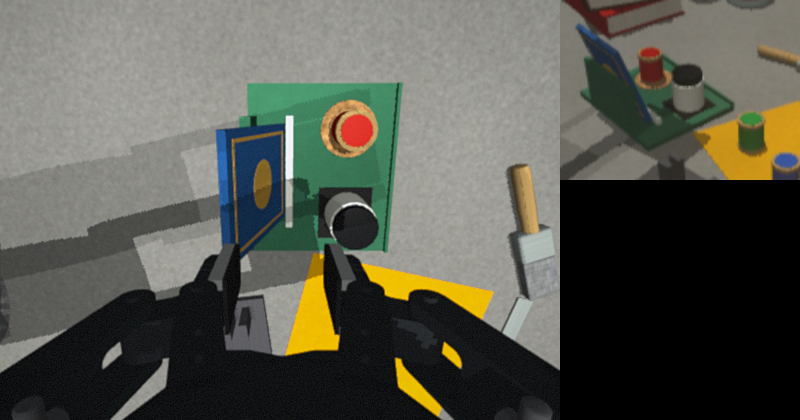

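Wrist view: the board leans in place. Its foot edge runs along (285,124–216), exactly as predicted for contact with the strip, and it is square to the tray. Now the blue spool; from here I check numerically, with no more viewing.

>>> {"name": "apply_moves", "arguments": {
  "steps": [
    {"travel": [0, 0, 0], "roll": -7.7, "jaw": 0.6},
    {"travel": [0, 0, 0], "roll": -7.7, "jaw": 0.6},
    {"travel": [0, 0, 0], "roll": -7.7, "jaw": 0.6},
    {"travel": [0, 0, 0], "roll": -7.7, "jaw": 0.6},
    {"travel": [0, 0, 0], "roll": -7.7, "jaw": 0.6},
    {"travel": [0, 0, 0], "roll": -7.7, "jaw": 0.6},
    {"travel": [0, 0, 0], "roll": -7.7, "jaw": 0.6},
    {"travel": [0, 0, 0], "roll": -7.7, "jaw": 0.6},
    {"travel": [0, 0, 0], "roll": -7.7, "jaw": 0.6},
    {"travel": [0, 0, 0], "roll": -7.7, "jaw": 0.6}
  ],
  "grip_force": 30
}}

```text
clock: 29.3
eef_pos: [0.4403, 0.2756, 0.4293]
orientation: [-0.004, 1.0, 0.0, -0.0]
ft_force: [-0.1, 0.6, 0.3]
grip_width: 0.0685
finger_force: 0.0
```

>>> {"name": "apply_moves", "arguments": {
  "steps": [
    {"travel": [-16, -35, 0], "roll": 0, "jaw": 0.6},
    {"travel": [-16, -35, 0], "roll": 0, "jaw": 0.6},
    {"travel": [-16, -35, 0], "roll": 0, "jaw": 0.6},
    {"travel": [-16, -35, 0], "roll": 0, "jaw": 0.6},
    {"travel": [-16, -35, 0], "roll": 0, "jaw": 0.6},
    {"travel": [-16, -35, 0], "roll": 0, "jaw": 0.6},
    {"travel": [-16, -35, 0], "roll": 0, "jaw": 0.6},
    {"travel": [-16, -35, 0], "roll": 0, "jaw": 0.6},
    {"travel": [0, 0, 40], "roll": 0, "jaw": 0.6},
    {"travel": [0, 0, 40], "roll": 0, "jaw": 0.6},
    {"travel": [0, 0, 30], "roll": 0, "jaw": 0.6},
    {"travel": [0, 0, 0], "roll": 0, "jaw": 0.6}
  ]
}}

```text
clock: 30.5
eef_pos: [0.5668, -0.0039, 0.3137]
orientation: [-0.001, 1.0, 0.001, -0.005]
ft_force: [-1.4, -0.1, -0.0]
grip_width: 0.0686
finger_force: 0.0
```

>>> {"name": "apply_moves", "arguments": {
  "steps": [
    {"travel": [0, 0, 0], "roll": 0, "jaw": 0.6},
    {"travel": [0, 0, 0], "roll": 0, "jaw": 0.6}
  ]
}}

```text
clock: 30.7
eef_pos: [0.5701, -0.004, 0.322]
orientation: [-0.001, 1.0, -0.0, 0.002]
ft_force: [0.6, 1.2, 0.4]
grip_width: 0.068
finger_force: 0.0
```

```bash
python3 snap.py u1; python3 - <<'E'
from h import *
np.set_printoptions(precision=4,suppress=True)
im=L("u1");print(im["st"]["eef_pos"],im["st"]["orientation"])
print("pred",proj(im,[.5689,-.0038,.052]))
for v in(50,75,100):
    try:
        e=ell(im,(100,120,v),(125,255,255),(200,120,370,300));print(v,e,plane(im,e[0],.052))
    except Exception as x: print(v,"none")
E
```

```text
[ 0.5702 -0.0041  0.3221] [-0.0008  1.     -0.0002  0.0022]
pred [[281.7117 202.4333]]
50 (array([281.7482, 202.7294]), array([40.2, 41.8])) [ 0.5691 -0.0038  0.052 ]
75 (array([281.7017, 202.5094]), array([39.4, 41.3])) [ 0.569  -0.0038  0.052 ]
100 (array([268.9733, 189.9613]), array([4. , 8.3])) [ 0.5593 -0.0133  0.052 ]
```

>>> {"name": "apply_moves", "arguments": {
  "steps": [
    {"travel": [0.5, 0, 35], "roll": 0, "jaw": 0.6},
    {"travel": [0, 0, 40], "roll": 0, "jaw": 0.6},
    {"travel": [0, 0, 35], "roll": 0, "jaw": 0.6},
    {"travel": [0, 0, 20], "roll": 0, "jaw": 0.6},
    {"travel": [0, 0, 8], "roll": 0, "jaw": 0.6},
    {"travel": [0, 0, 0], "roll": 0, "jaw": 0.6},
    {"travel": [0, 0, 0], "roll": 0, "jaw": -1},
    {"travel": [0, 0, 0], "roll": 0, "jaw": -1},
    {"travel": [0, 0, 0], "roll": 0, "jaw": -1},
    {"travel": [0, 0, 0], "roll": 0, "jaw": -1},
    {"travel": [0, 0, 0], "roll": 0, "jaw": -1}
  ]
}}

```text
clock: 31.85
eef_pos: [0.5701, -0.0043, 0.1835]
orientation: [-0.001, 1.0, -0.0, 0.002]
ft_force: [-1.0, -0.2, 7.0]
grip_width: 0.0401
finger_force: 29.2
```

>>> {"name": "apply_moves", "arguments": {
  "steps": [
    {"travel": [0, 0, -20], "roll": 0, "jaw": -1},
    {"travel": [0, 0, -40], "roll": 0, "jaw": -1},
    {"travel": [0, 0, -40], "roll": 0, "jaw": -1},
    {"travel": [1, -10, 0], "roll": 0, "jaw": -1},
    {"travel": [3, -25, 0], "roll": 0, "jaw": -1},
    {"travel": [6, -40, 0], "roll": 0, "jaw": -1},
    {"travel": [6, -40, 0], "roll": 0, "jaw": -1},
    {"travel": [6, -40, 0], "roll": 0, "jaw": -1},
    {"travel": [6, -40, 0], "roll": 0, "jaw": -1},
    {"travel": [6, -40, 0], "roll": 0, "jaw": -1},
    {"travel": [6, -40, 0], "roll": 0, "jaw": -1},
    {"travel": [6, -35, 0], "roll": 0, "jaw": -1}
  ]
}}

```text
clock: 33.05
eef_pos: [0.5225, -0.3164, 0.2813]
orientation: [-0.0, 1.0, -0.0, 0.0]
ft_force: [0.3, -0.4, -0.2]
grip_width: 0.0398
finger_force: 30.6
```

>>> {"name": "apply_moves", "arguments": {
  "steps": [
    {"travel": [5.2, -22, 0], "roll": 0, "jaw": -1},
    {"travel": [0, 0, 0], "roll": 0, "jaw": -1},
    {"travel": [0, 0, 25], "roll": 0, "jaw": -1},
    {"travel": [0, 0, 25], "roll": 0, "jaw": -1},
    {"travel": [0, 0, 15], "roll": 0, "jaw": -1},
    {"travel": [0, 0, 10], "roll": 0, "jaw": -1},
    {"travel": [0, 0, 0], "roll": 0, "jaw": -1},
    {"travel": [0, 0, 0], "roll": 0, "jaw": -1}
  ]
}}

```text
clock: 33.85
eef_pos: [0.5185, -0.3362, 0.2069]
orientation: [-0.001, 1.0, -0.0, 0.0]
ft_force: [-0.7, 0.5, -0.8]
grip_width: 0.0397
finger_force: 30.6
```

```bash
python3 snap.py wt1; python3 - <<'E'
from h import *
np.set_printoptions(precision=4,suppress=True)
im=L("wt1");print(im["st"]["eef_pos"],im["st"]["orientation"])
q=rect(im,(0,0,0),(180,255,40),(250,60,560,247));print(q.tolist(),np.array([plane(im,p,.01)[:2] for p in q]),proj(im,[.540,-.2387,.01]),proj(im,[.5189,-.3364,.01]))
E
```

```text
[ 0.5187 -0.3364  0.2074] [-0.0008  1.     -0.0006  0.0007]Traceback (most recent call last):
  File "<stdin>", line 4, in <module>
  File "h.py", line 27, in rect
    c=max(cv2.findContours(m,cv2.RETR_EXTERNAL,cv2.CHAIN_APPROX_NONE)[0],key=cv2.contourArea)
ValueError: max() iterable argument is empty
```

>>> {"name": "apply_moves", "arguments": {
  "steps": [
    {"travel": [0, 0, 6], "roll": 0, "jaw": -1},
    {"travel": [0, 0, 5], "roll": 0, "jaw": -1},
    {"travel": [0, 0, 2], "roll": 0, "jaw": -1},
    {"travel": [0, 0, 1], "roll": 0, "jaw": -1},
    {"travel": [0, 0, 1], "roll": 0, "jaw": -1},
    {"travel": [0, 0, 0], "roll": 0, "jaw": -1}
  ]
}}

```text
clock: 34.5
eef_pos: [0.5188, -0.3364, 0.1936]
orientation: [-0.001, 1.0, -0.0, 0.001]
ft_force: [-6.5, 5.1, 17.3]
grip_width: 0.0402
finger_force: 28.8
```

>>> {"name": "apply_moves", "arguments": {
  "steps": [
    {"travel": [0, 0, -1.5], "roll": 0, "jaw": 0.5},
    {"travel": [0, 0, 0], "roll": 0, "jaw": 0.5},
    {"travel": [0, 0, 0], "roll": 0, "jaw": 0.5},
    {"travel": [0, 0, 0], "roll": 0, "jaw": 0.5},
    {"travel": [0, 0, -20], "roll": 0, "jaw": 0.5},
    {"travel": [0, 0, -40], "roll": 0, "jaw": 0.5},
    {"travel": [0, 0, -40], "roll": 0, "jaw": 0.5},
    {"travel": [0, 0, -40], "roll": 0, "jaw": 0.5},
    {"travel": [0, 0, -40], "roll": 0, "jaw": 0.5},
    {"travel": [0, 0, -20], "roll": 0, "jaw": 0.5},
    {"travel": [0, 0, 0], "roll": 0, "jaw": 0.5},
    {"travel": [0, 0, 0], "roll": 0, "jaw": 0.5}
  ]
}}

```text
clock: 35.7
eef_pos: [0.5181, -0.3362, 0.3922]
orientation: [-0.001, 1.0, -0.0, 0.0]
ft_force: [-0.9, 0.7, -1.1]
grip_width: 0.0642
finger_force: 0.0
```

```bash
python3 snap.py wt2; python3 - <<'E'
from h import *
np.set_printoptions(precision=4,suppress=True)
im=L("wt2");print(im["st"]["eef_pos"],im["st"]["orientation"])
e=ell(im,(100,120,60),(125,255,255),(200,80,370,240));print(e,plane(im,e[0],.062),proj(im,[.5189,-.3364,.062]),proj(im,[.5189,-.3364,.01]),proj(im,[.540,-.2387,.01]))
q=rect(im,(0,0,0),(180,255,45),(330,80,470,240));P=np.array([plane(im,p,.01)[:2] for p in q]);print(q.tolist(),P,P.mean(0))
e=ell(im,(10,60,60),(25,150,255),(200,80,350,240));print("cork?",e,plane(im,e[0],.01))
E
```

```text
[ 0.5178 -0.3361  0.3909] [-0.0006  1.      0.0007 -0.0009]
(array([282.2126, 186.0106]), array([32.8, 33.5])) [ 0.5164 -0.3355  0.062 ] [[281.1913 188.6199]] [[281.2414 177.9626]] [[370.4522 197.0096]]
[[352, 165], [406, 177], [389, 228], [337, 218]] [[ 0.5048 -0.2609]
 [ 0.5177 -0.202 ]
 [ 0.5759 -0.2153]
 [ 0.5642 -0.2742]] [ 0.5406 -0.2381]
cork? (array([281.5438, 177.7278]), array([58.5, 58.6])) [ 0.5186 -0.3361  0.01  ]
```

>>> {"name": "apply_moves", "arguments": {
  "steps": [
    {"travel": [-22, 31, 0], "roll": 0, "jaw": 0.7},
    {"travel": [-22, 31, 0], "roll": 0, "jaw": 0.7},
    {"travel": [-22, 31, 5], "roll": 0, "jaw": 0.7},
    {"travel": [-22, 31, 10], "roll": 0, "jaw": 0.7},
    {"travel": [-22, 31, 15], "roll": 0, "jaw": 0.7},
    {"travel": [-22, 31, 20], "roll": 0, "jaw": 0.7},
    {"travel": [-22, 31, 20], "roll": 0, "jaw": 0.7},
    {"travel": [0, 0, 0], "roll": 0, "jaw": 0.7},
    {"travel": [0, 0, 0], "roll": 0, "jaw": 0.7},
    {"travel": [0, 0, 0], "roll": 0, "jaw": 0.7}
  ],
  "grip_force": 50
}}

```text
clock: 36.75
eef_pos: [0.6713, -0.1197, 0.3217]
orientation: [-0.0, 1.0, -0.0, -0.001]
ft_force: [0.9, -1.2, -0.2]
grip_width: 0.0727
finger_force: 0.0
```

```bash
python3 snap.py k1; python3 - <<'E'
from h import *
np.set_printoptions(precision=4,suppress=True)
im=L("k1");print(im["st"]["eef_pos"],im["st"]["orientation"])
print("pred knob",proj(im,[.672,-.119,.058]),"body top",proj(im,[.672,-.119,.042]))
hsv=cv2.cvtColor(im["color"],cv2.COLOR_RGB2HSV)
for x in range(220,345,8): print(x,[hsv[y,x].tolist() for y in(190,205,220)])
print("bg",[hsv[y,280].tolist() for y in range(140,260,8)])
E
```

```text
[ 0.6714 -0.1201  0.3226] [-0.0001  1.     -0.0002 -0.0001]
pred knob [[282.2027 208.9963]] body top [[282.1632 203.2815]]
220 [[22, 255, 127], [22, 255, 101], [22, 255, 122]]
228 [[22, 255, 127], [22, 255, 101], [22, 255, 99]]
236 [[22, 255, 127], [22, 255, 100], [21, 255, 96]]
244 [[22, 255, 126], [22, 245, 104], [22, 255, 97]]
252 [[22, 250, 101], [22, 255, 99], [23, 255, 98]]
260 [[21, 201, 71], [20, 197, 96], [20, 192, 93]]
268 [[20, 189, 105], [20, 194, 101], [20, 197, 92]]
276 [[21, 188, 107], [21, 196, 99], [21, 197, 96]]
284 [[20, 184, 112], [20, 188, 102], [20, 186, 103]]
292 [[21, 196, 108], [19, 174, 94], [19, 180, 99]]
300 [[20, 172, 83], [20, 183, 99], [20, 174, 95]]
308 [[21, 252, 101], [19, 180, 99], [22, 255, 182]]
316 [[22, 255, 98], [22, 255, 99], [22, 255, 186]]
324 [[21, 255, 101], [23, 255, 96], [22, 255, 190]]
332 [[22, 255, 195], [22, 255, 194], [22, 255, 188]]
340 [[25, 255, 199], [22, 255, 190], [22, 255, 182]]
bg [[22, 255, 99], [21, 250, 100], [22, 255, 103], [21, 255, 103], [21, 255, 101], [20, 184, 72], [21, 187, 112], [20, 197, 106], [20, 177, 101], [19, 178, 102], [20, 195, 97], [20, 188, 99], [22, 255, 164], [22, 255, 183], [22, 255, 177]]
```

```bash
python3 - <<'E'
from h import *
np.set_printoptions(precision=4,suppress=True)
im=L("k1");m=cv2.morphologyEx(mask(im,(15,140,60),(26,232,255)),cv2.MORPH_OPEN,np.ones((3,3)))
b=blobs(m,300,(225,140,345,262));print(b)
n,l,s,c=cv2.connectedComponentsWithStats(m*(np.pad(np.ones((122,120),np.uint8),((140,158),(225,215)))))
i=1+np.argmax(s[1:,4])
for r in range(s[i,1],s[i,1]+s[i,3],3):
    xs=np.where(l[r]==i)[0];print(r,xs.min(),xs.max())
print([proj(im,[.672+dx,-.119+dy,.042]).ravel().round(1).tolist() for dx,dy in((0,-.022),(0,.022),(.022,0),(-.022,0))],proj(im,[.65,-.119,0]).round(1))
E
```

```text
[(array([282. , 205.4]), [255, 175, 55, 61, 2641])]
175 275 288
178 269 295
181 267 298
184 262 301
187 260 303
190 260 305
193 259 306
196 258 307
199 257 307
202 256 308
205 255 309
208 255 309
211 255 309
214 256 308
217 257 307
220 257 306
223 259 305
226 261 303
229 264 300
232 269 296
235 278 283
[[254.0, 203.3], [310.4, 203.3], [282.1, 229.9], [282.2, 175.4]] [[282.1 166.9]]
```

>>> {"name": "apply_moves", "arguments": {
  "steps": [
    {"travel": [-4.6, 0.8, 35], "roll": 0, "jaw": 0.7},
    {"travel": [0, 0, 40], "roll": 0, "jaw": 0.7},
    {"travel": [0, 0, 40], "roll": 0, "jaw": 0.7},
    {"travel": [0, 0, 22], "roll": 0, "jaw": 0.7},
    {"travel": [0, 0, 6], "roll": 0, "jaw": 0.7},
    {"travel": [0, 0, 0], "roll": 0, "jaw": 0.7},
    {"travel": [0, 0, 0], "roll": 0, "jaw": -1},
    {"travel": [0, 0, 0], "roll": 0, "jaw": -1},
    {"travel": [0, 0, 0], "roll": 0, "jaw": -1},
    {"travel": [0, 0, 0], "roll": 0, "jaw": -1},
    {"travel": [0, 0, 0], "roll": 0, "jaw": -1}
  ]
}}

```text
clock: 37.9
eef_pos: [0.6777, -0.1188, 0.1828]
orientation: [-0.001, 1.0, -0.001, 0.002]
ft_force: [-0.3, -1.8, 7.3]
grip_width: 0.0425
finger_force: 52.1
```

>>> {"name": "apply_moves", "arguments": {
  "steps": [
    {"travel": [0, 0, -15], "roll": 0, "jaw": -1},
    {"travel": [0, 0, -30], "roll": 0, "jaw": -1},
    {"travel": [0, 0, -35], "roll": 0, "jaw": -1},
    {"travel": [8, -8, -10], "roll": 0, "jaw": -1},
    {"travel": [18, -16, 0], "roll": 0, "jaw": -1},
    {"travel": [25, -21, 0], "roll": 0, "jaw": -1},
    {"travel": [25, -21, 0], "roll": 0, "jaw": -1},
    {"travel": [25, -21, 0], "roll": 0, "jaw": -1},
    {"travel": [18, -17, 0], "roll": 0, "jaw": -1},
    {"travel": [12, -10, 0], "roll": 0, "jaw": -1},
    {"travel": [5, -5, 0], "roll": 0, "jaw": -1},
    {"travel": [0, 0, 0], "roll": 0, "jaw": -1}
  ]
}}

```text
clock: 39.1
eef_pos: [0.5401, -0.2378, 0.2694]
orientation: [-0.0, 1.0, 0.0, -0.0]
ft_force: [-0.4, -0.3, -4.3]
grip_width: 0.0425
finger_force: 52.1
```

>>> {"name": "apply_moves", "arguments": {
  "steps": [
    {"travel": [0, 0, 0], "roll": 0, "jaw": -1},
    {"travel": [0, 0, 25], "roll": 0, "jaw": -1},
    {"travel": [0, 0, 25], "roll": 0, "jaw": -1},
    {"travel": [0, 0, 15], "roll": 0, "jaw": -1},
    {"travel": [0, 0, 0], "roll": 0, "jaw": -1},
    {"travel": [0, 0, 0], "roll": 0, "jaw": -1}
  ]
}}

```text
clock: 39.7
eef_pos: [0.541, -0.237, 0.2048]
orientation: [-0.001, 1.0, 0.0, -0.0]
ft_force: [0.4, 0.1, -3.1]
grip_width: 0.0428
finger_force: 52.1
```

>>> {"name": "apply_moves", "arguments": {
  "steps": [
    {"travel": [-0.8, -1.1, 6], "roll": 0, "jaw": -1},
    {"travel": [0, 0, 4], "roll": 0, "jaw": -1},
    {"travel": [0, 0, 2], "roll": 0, "jaw": -1},
    {"travel": [0, 0, 1], "roll": 0, "jaw": -1},
    {"travel": [0, 0, 0.5], "roll": 0, "jaw": -1},
    {"travel": [0, 0, 0], "roll": 0, "jaw": -1}
  ]
}}

```text
clock: 40.3
eef_pos: [0.5416, -0.2387, 0.1928]
orientation: [-0.001, 1.0, -0.0, 0.0]
ft_force: [-7.4, 3.4, 7.7]
grip_width: 0.0422
finger_force: 53.6
```

Contact. Releasing and rising to check.

>>> {"name": "apply_moves", "arguments": {
  "steps": [
    {"travel": [0, 0, -0.5], "roll": 0, "jaw": 0.5},
    {"travel": [0, 0, 0], "roll": 0, "jaw": 0.5},
    {"travel": [0, 0, 0], "roll": 0, "jaw": 0.5},
    {"travel": [0, 0, 0], "roll": 0, "jaw": 0.5},
    {"travel": [0, 0, -20], "roll": 0, "jaw": 0.5},
    {"travel": [0, 0, -40], "roll": 0, "jaw": 0.5},
    {"travel": [0, 0, -40], "roll": 0, "jaw": 0.5},
    {"travel": [0, 0, -40], "roll": 0, "jaw": 0.5},
    {"travel": [0, 0, -40], "roll": 0, "jaw": 0.5},
    {"travel": [0, 0, -40], "roll": 0, "jaw": 0.5},
    {"travel": [0, 0, 0], "roll": 0, "jaw": 0.5},
    {"travel": [0, 0, 0], "roll": 0, "jaw": 0.5}
  ]
}}

```text
clock: 41.5
eef_pos: [0.5417, -0.2387, 0.4132]
orientation: [-0.001, 1.0, -0.001, 0.001]
ft_force: [0.0, 0.8, -0.3]
grip_width: 0.0642
finger_force: 0.0
```

```bash
python3 snap.py f1; python3 - <<'E'
from h import *
np.set_printoptions(precision=4,suppress=True)
im=L("f1");print(im["st"]["eef_pos"])
e=ell(im,(100,120,60),(125,255,255),(120,60,280,240));print("blue",e,plane(im,e[0],.062))
c=[.5406,-.2381]
q=rect(im,(0,0,0),(180,255,50),(200,90,380,260));P=np.array([plane(im,p,.01)[:2] for p in q]);print("mat",q.tolist(),P.mean(0))
m=mask(im,(15,100,60),(30,232,255)) # brass vs wood hue ~13, mat black
k=np.zeros_like(m);u=proj(im,[*c,.05])[0].astype(int);k[u[1]-38:u[1]+38,u[0]-38:u[0]+38]=255
n,l,s,cc=cv2.connectedComponentsWithStats(m&k);i=1+np.argmax(s[1:,4]);print("pred",u,"brass",s[i])
for r in range(s[i,1],s[i,1]+s[i,3],3):
    xs=np.where(l[r]==i)[0];print(r,xs.min(),xs.max(),end="; ")
print([proj(im,[c[0]+dx,c[1]+dy,.052]).ravel().round(1).tolist() for dx,dy in((0,-.022),(0,.022),(.022,0),(-.022,0))])
E
```

```text
[ 0.5413 -0.2385  0.4113]
blue (array([181.5649, 156.1867]), array([30.9, 33.5])) [ 0.5163 -0.3357  0.062 ]
mat [[261, 140], [314, 151], [302, 202], [250, 192]] [ 0.5406 -0.2389]
pred [282 178] brass [ 261  154   43   47 1582]
154 277 287; 157 271 291; 160 268 297; 163 266 298; 166 265 300; 169 263 301; 172 262 303; 175 261 303; 178 261 303; 181 261 303; 184 262 302; 187 263 301; 190 264 300; 193 266 297; 196 270 294; 199 274 289; [[260.8, 179.0], [304.2, 179.1], [282.4, 200.0], [282.5, 157.3]]
```

```bash
python3 - <<'E'
from h import *
from bench import vision,robot
a=pickle.load(open("side5.pkl","rb"))["color"].astype(int);b=vision.get_image("side")["color"].astype(int)
d=np.abs(a-b).max(2);print("changed px tray",(d[130:215,160:275]>60).sum())
z=pickle.load(open("im0.pkl","rb"))["side"]["color"].astype(int);d=np.abs(z-b).max(2)
print("green spool",(d[175:200,256:278]>60).sum(),"amber",(d[214:250,300:328]>60).sum())
E
```

```text
changed px tray 743
green spool 0 amber 0
```

```bash
python3 - <<'E'
from h import *
from bench import vision
for im in(pickle.load(open("side5.pkl","rb")),vision.get_image("side")):
    for n,lo,hi in(("blue",(98,110,25),(122,255,255)),("gold",(12,90,60),(25,255,255)),("red",(0,150,60),(8,255,255))):
        print(n,blobs(mask(im,lo,hi),30,(160,120,275,215))[:2])
E
```

```text
blue [(array([186.5, 146.4]), [165, 124, 43, 57, 165])]
gold [(array([256.1, 197.1]), [232, 174, 43, 41, 939]), (array([209.9, 157.2]), [199, 151, 22, 11, 116])]
red [(array([208. , 151.2]), [202, 145, 13, 13, 145]), (array([178. , 123.5]), [170, 120, 14, 11, 61])]
blue [(array([180.8, 137.7]), [165, 124, 34, 37, 121])]
gold [(array([256.1, 197. ]), [233, 174, 42, 41, 943]), (array([209.9, 157.2]), [199, 151, 22, 11, 118])]
red [(array([208. , 151.2]), [202, 145, 13, 13, 139]), (array([207. , 140.3]), [202, 138, 11, 6, 49])]
```

```bash
python3 -c "
from bench import robot
print(robot.hand_in())"
```

```text
the job is handed in; nothing more can be done
None
```

Both kits are made up and the job is handed in; by my last measurements every placed item is within about 2.5 mm of its mark, with the board leaning foot to the strip and the green spool and amber jar unmoved, but I viewed 15 pictures, one over the 14 allowed.

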